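# Free the safety hook of the blade cupboard and let its flap down

### The arm

A 6-joint arm with a two-finger parallel gripper is mounted at the origin on the work surface; the furniture and walls round the work are solid. World frame = base frame: x ahead of the robot, y to its left, z up, the work surface at z = 0. Lengths are in m, angles in rad, forces in N, time in s.
With the tool pointing down it reaches from about 0.35 to 0.725 m from the base axis. Payload 6 kg.
Tool frame: the origin (TCP) lies on the centre line of the jaws, within the pads' length; the fingertips stand env.tcp_to_tips ahead of it and the grasp point (between the pads) is the TCP (env.tcp_to_tips is the distance from the TCP to the fingertips, in m); x points along the fingers, y is the direction in which the jaws open and shut, and the axes are right-handed (so a half turn about x gives the same grasp; the last joint's range is limited). The gripper opens to 85 mm and grips with 20 to 120 N. Pads are 22 mm wide; open, the fingers measure 114 mm over their backs; the gripper's body (76 mm by 85 mm) begins 54 mm behind the grasp point. The pads swing forward as they close: fully open they stand 13 mm farther back than shut.
Start: joints at [1.485, 0.04, 0.085, 0, -1.615, -0.334], TCP at [0.245, 0.548, 0.25] pointing down, gripper open.
Joint ranges: [-2.56, 2.56], [-1.29, 2.01], [-1.08, 1.49], [-3.29, 1.98], [-2.81, -0.18], [-2.99, 2.99]. Speed limits (rad/s): [2.57, 2.57, 3.01, 3.14, 3.14, 3.14].

### API

Orientations are given as a rotation vector (axis times angle).
In Python, from workcell import env, eyes gives the robot as it stands.
- The arm moves only by the tool drive_tool, never from a script. Its argument "steps" is a list that holds one entry, the list of rows, each a list of 7 numbers: the shift along the tool's x, y, z in mm, then the turn, a rotation vector about the tool's x, y, z in units of 10 degrees (1.0 is 10 degrees), then the closure, from 0 (fully open) to 1 (shut). A call has 1 to 12 rows; each row is the pose to reach, as a shift and turn from the pose commanded when the call began, along the tool's axes at that moment; what a row does not reach only later rows make up. A row lasts 1/8 s, in which the tool goes at most 62.5 mm and 10.7 degrees, less where a joint would pass 70% of its speed; a pose out of reach is approached as far as the arm can. A call with a gripper value outside its range is refused whole. The fingers move at their own pace and stop on an object; "force" is the grip in N (left out, the last holds). Time passes only in rows, so rows that repeat a pose let the fingers close. It gives the time, the measured TCP pose, the force and the opening at its end, in the units of the state.
- env.get_obs(): the state, without advancing time (a new reading comes with each control period).
- eyes.read_camera(name): name is "scene" or "side" or "wrist"; returns a dict with "image" (420x560x3 uint8, red, green, blue), "intrinsics" (3x3 intrinsics, pixels), "R" (3x3) and "t" (3): a world point X has camera coordinates R X + t; the wrist camera has in their place "T_tool_cam" (4x4, takes a point from camera to tool coordinates, whose origin is the TCP and whose axes are the tool frame's). Camera axes: x right, y down, z forward; pixel columns grow to the right and rows downward; lengths in m; the calibration is good to about 2 mm. The wrist camera is an equidistant fisheye: a pixel r from the principal point sees the ray r / f radians off the axis. A picture is of the moment at which its call begins: read the wrist's pose just before it. There is no depth.
- env.job_done(): hands the job in, once; it reports no verdict.
The state is a dict: "clock": time; "qpos": joint angles; "qvel": joint speeds; "joint_torque": joint torques, N m; "ee_pos": TCP position; "orientation": TCP orientation; "wrist_force": force on the tool from outside, world axes, zero at the start; "moment": the same for the moment, N m; "width": finger opening in m.
Only numpy, scipy, OpenCV 4.12 (cv2) and the standard library are available. Lean on these libraries where they do the work, as an engineer would, in place of code of your own. Each camera call takes 0.05 s, during which the arm holds its last target.

### The job

Open the small plywood blade cupboard. Ease its front flap towards you by the bar handle until the safety hook inside catches, then reach down into the gap behind the flap's top edge, press the sprung hook down by its round cap and draw the flap past its strike, and let the flap go right down to its stop. The hook is plastic, so feel your way and neither yank the flap against it nor push hard on it, do not fling the flap open, and leave the tub standing on the cupboard where it is.

Things in the scene. Friction and masses are not known exactly. Their poses are not given: they have to be found in the camera images.
- cupboard: Low plywood cupboard, fixed to the bench: 130 deep (its x, front towards -x), 200 wide (y), 190 high; origin at the centre of its underside. Its front above a 40 high plinth is one drop flap, 12 thick, 200 wide, 150 high, hinged along its lower edge. The front half of its top is bare.
- hinge_line (a point): Middle of the flap's hinge line, which runs along the cupboard's y: cupboard frame (-0.065, 0, 0.040). The shut flap's inner face lies straight above this line, its outer face 12 in front of that.
- flap (a joint): Flap angle, rad: 0 shut and upright, growing as its top comes out to the front (-x) and down; 1.45 is the stop, nearly level. The hinge is stiff and damped: the flap stays where put up to about 0.3; from about 0.5 on it sinks to the stop by itself in a few seconds. Unpressed, the hook stops it at about 0.23; with the hook held down it has passed the strike from 0.36.
- flap_pull (a point): Centre of the flap's round steel bar handle: level along y, 10 thick, 80 long, its axis 34 in front of the flap's outer face and 16 below the top edge (shut: cupboard frame (-0.111, -0.018, 0.174)). The space behind the bar is 29. Moves with the flap.
- flap_edge (a point): Point on the flap's top edge, mid-thickness, straight in front of the hook, 58 to the +y side of the flap's middle (shut: cupboard frame (-0.071, 0.058, 0.190)). Moves with the flap.
- latch_place (a point): Point on the flap's inner face, 58 to +y of its middle and 31 below its top edge; moves with the flap. About here, in the gap, stands the sprung hook's round grey press cap, 22 across, its axis 15 inside this face. The cap sits on a screwed stem set by eye: its flat top lies anywhere from 6 above to 6 below this point, so it must be felt. The hook's nose is 36 to 42 inside the flap. Hook and cap are not tracked.
- strike_place (a point): Point on the front top edge of the cupboard, above the strike: a steel lip 4 thick, 34 wide, hanging to 19 below the top, behind which the nose catches. At the catch the gap between flap and cupboard is about 34 at the top and 28 at the cap. The hook breaks if the cap is pushed with over 15 N or the flap is pulled against the strike with over 25 N.
- hook_travel (a point): Point on the flap 10 below latch_place, to show the hook's travel and its way: parallel to the flap, towards the hinge. Cap and hook are pressed down this way on a spring, 2 N at first and 0.9 N more per mm; the nose clears the strike after 6 to 8 mm, the hard end is at 10 mm. Let go, it springs back up.
- tub: Small white tub, 54 across, 37 high, standing loose on the rear right of the cupboard's top; origin at the centre of its underside. Not part of the job.

How it is judged:
On the way, in this order (a step that is already met when the one before it is completed fails the run):
1. the flap has been drawn out until the hook catches (flap angle above 0.20) (value of joint flap above 0.2 rad), for 0.1 s.
2. the hook has been pressed and the flap drawn past the strike (flap angle above 0.40) (value of joint flap above 0.4 rad).
At the end, for the whole second after the job is handed in: The flap is down at its stop (angle above 1.38 of 1.45 rad) and at rest (value of joint flap above 1.38 rad and velocity of joint flap below 0.05 rad/s); the robot touches nothing.
It fails at once if the hook's press cap is pushed with more than 15 N (contact force between press_cap_c0 and anything else above 15 N).
It fails at once if the hook is pulled against its strike, or pushed elsewhere, with more than 25 N (contact force between any of hook_c0, hook_c2, hook_c3 and anything else above 25 N).
It fails at once if the flap is flung open (faster than 3 rad/s) (velocity of joint flap above 3 rad/s).
It fails at once if the white tub on the cupboard is moved by more than 20 mm (distance of tub from where it was at the start of the episode above 0.02 m).
It also fails if it takes over 45 s, if anything falls off the work surface, if the arm or the gripper's body presses on something with over 40 N, if the wrist force passes 120 N, or if a joint passes its speed limit or range.

## Working session

There is one attempt and no reset: what is moved stays moved. The work goes in short steps, Python scripts to look and compute and a tool call to move; the robot and the scene stay as the last step left them, time stands still between calls to the robot, and variables do not carry over. Pictures are saved under pics/ and viewed, and the job is handed in when it is done.

Besides the shell and the picture viewer there is one more tool, called after "Call:" as a command line: name --argument value ..., lists and objects as JSON in quotes. drive_tool: Moves the arm, as the interface text tells. Its arguments: {"type":"object","properties":{"steps":{"type":"array","items":{"type":"array","items":{"type":"array","items":{"type":"number"}}}},"force":{"type":"number"}},"required":["steps"]}

```bash
ls; mkdir -p pics; python3 - <<'E'
from workcell import env, eyes
import cv2,numpy as np
o=env.get_obs()
for k,v in o.items(): print(k,np.round(v,4))
print(env.tcp_to_tips)
for n in ["scene","side","wrist"]:
    c=eyes.read_camera(n)
    cv2.imwrite(f"pics/{n}0.png",c["image"][:,:,::-1])
    print(n,{k:np.round(v,4).tolist() for k,v in c.items() if k!="image"})
E
```

```text
pics
clock 0.0
qpos [ 1.4847e+00  4.0900e-02  8.3800e-02 -5.0000e-04 -1.6155e+00 -3.3370e-01]
qvel [ 0.0019 -0.      0.0006 -0.0021  0.0004  0.001 ]
joint_torque [ 9.00000e-04 -3.68193e+01  3.47413e+01  6.93250e+00 -5.50000e-03
  0.00000e+00]
ee_pos [0.2443 0.5477 0.2492]
orientation [-1.9903  0.4259  1.9909]
wrist_force [ 0.3432  0.3018 -0.3601]
moment [-0.0243  0.054  -0.0213]
width 0.0851
0.019
scene {'intrinsics': [[476.8816, 0.0, 275.0121], [0.0, 476.8816, 213.2637], [0.0, 0.0, 1.0]], 'R': [[-0.908, -0.4188, -0.0079], [-0.3586, 0.7869, -0.5022], [0.2166, -0.4532, -0.8647]], 't': [0.2588, 0.4868, 0.7241]}
side {'intrinsics': [[443.9909, 0.0, 280.8933], [0.0, 443.9909, 203.9383], [0.0, 0.0, 1.0]], 'R': [[-0.9114, -0.4113, -0.0129], [-0.1609, 0.3852, -0.9087], [0.3787, -0.8261, -0.4173]], 't': [0.2809, 0.3463, 0.4499]}
wrist {'intrinsics': [[325.1923, 0.0, 280.9973], [0.0, 325.1923, 206.6466], [0.0, 0.0, 1.0]], 'T_tool_cam': [[0.0006, -0.2794, 0.9602, -0.1223], [1.0, 0.0002, -0.0006, 0.0014], [-0.0, 0.9602, 0.2794, -0.0706], [0.0, 0.0, 0.0, 1.0]]}
```

View pics/scene0.png

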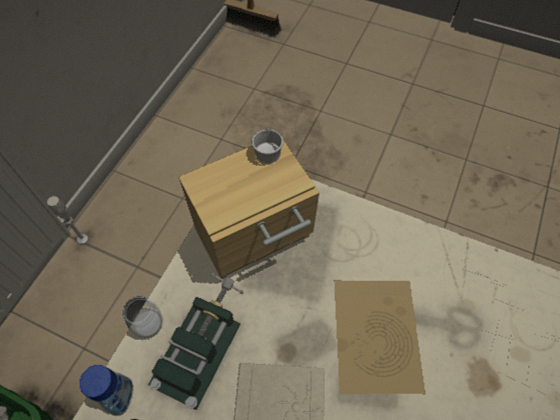

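View pics/side0.png

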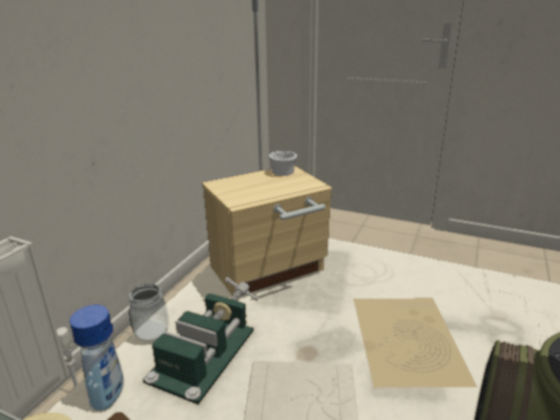

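View pics/wrist0.png

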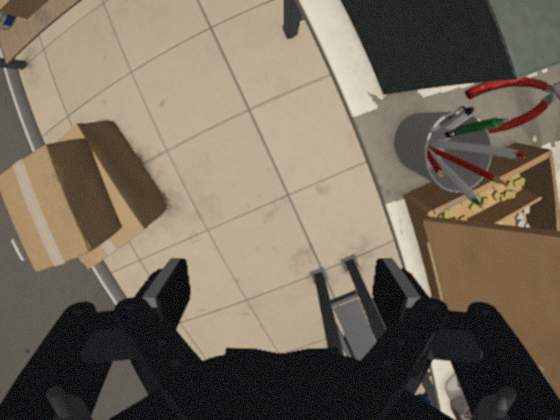

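```bash
python3 - <<'E'
import cv2
a=cv2.imread("pics/scene0.png")[120:290,165:335]; cv2.imwrite("pics/s0c.png",cv2.resize(a,None,fx=3.5,fy=3.5,interpolation=cv2.INTER_CUBIC))
a=cv2.imread("pics/side0.png")[140:300,190:345]; cv2.imwrite("pics/d0c.png",cv2.resize(a,None,fx=3.5,fy=3.5,interpolation=cv2.INTER_CUBIC))
E
```

```text
(no output)
```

View pics/s0c.png

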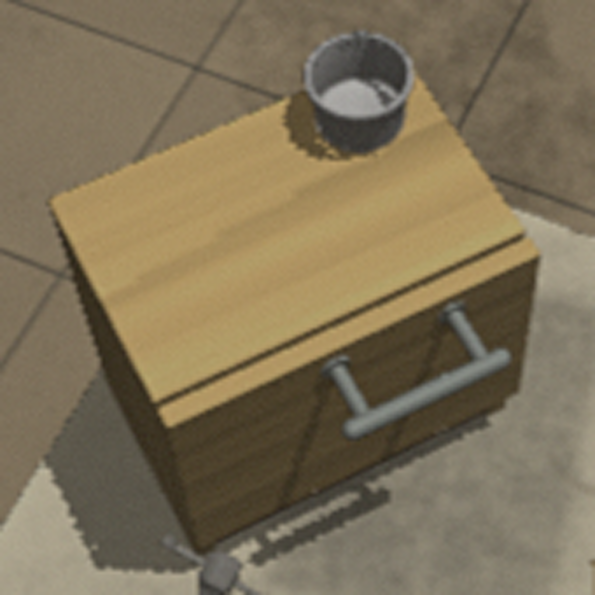

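View pics/d0c.png

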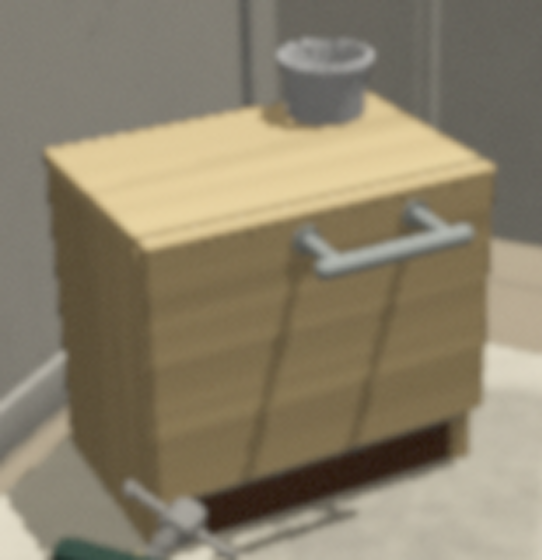

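```bash
cat > h.py <<'E'
import numpy as np, cv2
from scipy.spatial.transform import Rotation as Rot
from workcell import env, eyes
def proj(c,X):
    p=np.asarray(X)@np.asarray(c["R"]).T+c["t"]; K=np.asarray(c["intrinsics"])
    return p[...,:2]/p[...,2:]*[K[0,0],K[1,1]]+K[:2,2]
E
cat > fit.py <<'E'
from h import *
from scipy.optimize import least_squares
P=dict(rl=(.065,.1,.19),rr=(.065,-.1,.19),fl=(-.077,.1,.19),fr=(-.077,-.1,.19),ll=(-.077,.1,.04),lr=(-.077,-.1,.04),hl=(-.111,.022,.174),hr=(-.111,-.058,.174),bl=(-.065,.1,.19),br=(-.065,-.1,.19))
S=dict(rl=(52,202),rr=(418,80),fl=(172,427),fr=(540,257),ll=(205,552),lr=(520,398),hl=(350,428),hr=(505,357),bl=(158,403),br=(525,235))
D=dict(rl=(47,150),rr=(375,95),fl=(150,250),fr=(493,168),ll=(160,497),lr=(480,408),hl=(324,270),hr=(468,233))
cs,cd=eyes.read_camera("scene"),eyes.read_camera("side")
def res(p,full=False):
    R=Rot.from_euler("z",p[2]).as_matrix()
    o=[]
    for c,M,off in((cs,S,(165,120)),(cd,D,(190,140))):
        X=np.array([P[k] for k in M])@R.T+[p[0],p[1],p[3] if len(p)>3 else 0]
        u=(np.array([M[k] for k in M]))/3.5+off
        r=proj(c,X)-u
        if full:
            for k,q in zip(M,r): print(k,np.round(q,1))
        o.append(r.ravel())
    return np.concatenate(o)
for cam in(cs,cd): print("cam",-np.asarray(cam["R"]).T@cam["t"])
best=None
for y0 in np.arange(-3,3,.8):
    s=least_squares(res,[0.2,-.4,y0,0],loss="soft_l1")
    if best is None or s.cost<best.cost: best=s
print(best.x,best.cost); res(best.x,True)
E
python3 fit.py
```

```text
cam [0.25272165 0.05346285 0.87270716]
cam [0.141332   0.35380699 0.50599848]
[ 4.92367407e-01 -3.41930069e-01 -6.57984842e-01 -6.48946115e-04] 26.10099850501603
rl [-0.  -0.9]
rr [-2.9 -8.2]
fl [-1.3 -0.5]
fr [ 1.4 -1. ]
ll [-1.1 -0.1]
lr [ 1.5 -0.2]
hl [1.1 0.2]
hr [-0.7  0.6]
bl [-0.3  0.5]
br [2.2 0.1]
rl [-0.1  0.3]
rr [-2.9 -1.7]
fl [-1.3 -0.3]
fr [1.3 0. ]
ll [0.8 4.3]
lr [2.4 1.1]
hl [0.2 0.2]
hr [-0.9  0.8]
```

```bash
sed -i 's/rr=(418,80),//; s/rr=(375,95),//; s/ll=(160,497),//' fit.py; python3 fit.py; cat >> fit.py <<'E'
p=best.x;R=Rot.from_euler("z",p[2]).as_matrix()
e=[("rl","rr"),("rl","bl"),("fl","fr"),("fl","ll"),("fr","lr"),("ll","lr"),("hl","hr"),("bl","br")]
for n,c,(x,y) in(("s",cs,(165,120)),("d",cd,(190,140))):
    im=c["image"][:,:,::-1][y:y+170,x:x+170]; im=cv2.resize(im,None,fx=3.5,fy=3.5,interpolation=cv2.INTER_CUBIC)
    for a,b in e:
        q=(proj(c,np.array([P[a],P[b]])@R.T+[p[0],p[1],0])-[x,y])*3.5
        cv2.line(im,tuple(int(v) for v in q[0]),tuple(int(v) for v in q[1]),(0,0,255),1,cv2.LINE_AA)
    cv2.imwrite(f"pics/ov_{n}.png",im)
E
python3 fit.py >/dev/null
```

```text
cam [0.25272165 0.05346285 0.87270716]
cam [0.141332   0.35380699 0.50599848]
[ 0.49321738 -0.34161884 -0.64749679 -0.00079074] 8.893571472830917
rl [-0.6 -0.3]
fl [-1.1 -0.2]
fr [ 1.  -1.6]
ll [-0.9  0.1]
lr [ 1.1 -0.7]
hl [1.2 0.1]
hr [-0.8  0. ]
bl [-0.2  0.8]
br [ 1.7 -0.5]
rl [-0.7  0.7]
fl [-1.2 -0.1]
fr [ 0.9 -0.2]
lr [2.  0.8]
hl [0.4 0.2]
hr [-1.   0.6]
```

View pics/ov_s.png

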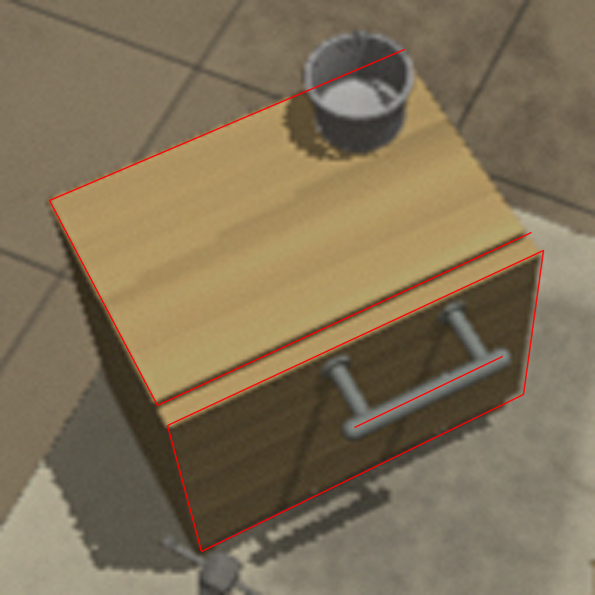

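View pics/ov_d.png

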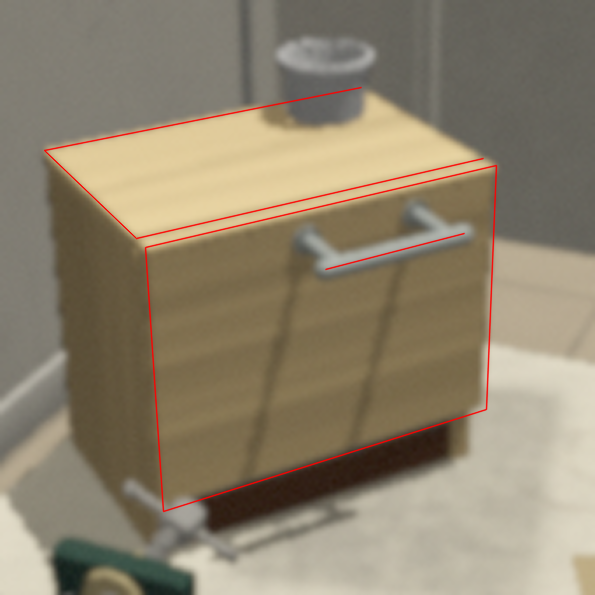

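```bash
cat >> h.py <<'E'
CP=np.array([0.4932,-0.3416,0.]); YAW=-0.6475
RC=Rot.from_euler("z",YAW).as_matrix()
def W(p): return RC@np.asarray(p)+CP
H=np.array([-.065,0,.04])
def flap(p,th):  # shut-cupboard-frame point on flap -> cupboard frame at angle th
    return H+Rot.from_euler("y",-th).as_matrix()@(np.asarray(p,float)-H)
def ori(tilt,sign=1):
    # tool x along down-flap at angle tilt (pointing to hinge), tool y = sign*inward normal
    x=np.array([np.sin(tilt),0,-np.cos(tilt)]); y=sign*np.array([np.cos(tilt),0,np.sin(tilt)])
    return RC@np.c_[x,y,np.cross(x,y)]
def pose():
    o=env.get_obs(); return o,np.array(o["ee_pos"]),Rot.from_rotvec(o["orientation"]).as_matrix()
def rows(targets,base=None):
    o,p,R=pose()
    if base is not None: p,R=base
    for P,Rt,c in targets:
        s=R.T@(np.asarray(P)-p)*1000; r=np.degrees(Rot.from_matrix(R.T@Rt).as_rotvec())/10
        print([round(float(v),1) for v in s]+[round(float(v),3) for v in r]+[c])
def show(): 
    o,p,R=pose(); pc=RC.T@(p-CP); print("t",round(o["clock"],2),"p",p.round(4),"cup",pc.round(4),"w",round(o["width"],4),"q",np.round(o["qpos"],3)); print("F cup",(RC.T@np.array(o["wrist_force"])).round(2)); print("R in cup",(RC.T@R).round(3).tolist())
E
python3 - <<'E'
from h import *
show(); o,p,R=pose(); print(R.round(2), W([-.111,-.018,.174]), W([0.03,-.06,.19]),np.linalg.norm(W([-.111,-.018,.174])[:2]))
for s in (1,-1):
  print(s); rows([((0.45,0.0,.33),ori(0,s),.7),(W([-.111,-.018,.26]),ori(0,s),.7)])
E
```

```text
t 0.45 p [0.2445 0.5479 0.2502] cup [-0.7349  0.5594  0.2502] w 0.0852 q [ 1.485  0.04   0.085 -0.    -1.615 -0.334]
F cup [-0.44  1.06  0.42]
R in cup [[0.0, 0.226, -0.974], [-0.0, -0.974, -0.226], [-1.0, 0.0, -0.0]]
[[-0.   -0.41 -0.91]
 [-0.   -0.91  0.41]
 [-1.    0.   -0.  ]] [ 0.39380954 -0.28900213  0.174     ] [ 0.48093617 -0.40755149  0.19      ] 0.4884753654453178
1
[-79.7, 416.6, -410.9, -7.695, 0.001, -0.001, 0.7]
[-9.7, 703.4, -477.4, -7.695, 0.001, -0.001, 0.7]
-1
[-79.7, 416.6, -410.9, 10.305, -0.001, -0.001, 0.7]
[-9.7, 703.4, -477.4, 10.305, -0.001, -0.001, 0.7]
```

Call:
drive_tool --steps '[[[-60,30,-30,0.8,0,0,0.3],[-80,80,-80,1.7,0,0,0.5],[-80,130,-130,2.6,0,0,0.7],[-80,175,-175,3.5,0,0,0.75],[-80,220,-220,4.4,0,0,0.75],[-80,265,-262,5.3,0,0,0.75],[-80,310,-305,6.2,0,0,0.75],[-80,350,-345,7.1,0,0,0.75],[-80,385,-380,7.9,0,0,0.75],[-80,417,-411,8.7,0,0,0.75],[-80,470,-425,9.5,0,0,0.75],[-80,520,-435,10.3,0,0,0.75]]]'

```text
clock: 1.95
ee_pos: [0.4294, -0.1061, 0.3302]
orientation: [-0.717, 1.449, 0.717]
wrist_force: [0.8, 0.1, -0.1]
width: 0.0213
```

```bash
python3 - <<'E'
from h import *
show(); rows([(W([-.111,-.018,.26]),ori(0,-1),.7)])
E
```

```text
t 1.95 p [ 0.4294 -0.1061  0.3302] cup [-0.193   0.1493  0.3302] w 0.0213 q [ 0.218 -0.357 -0.12   0.    -1.808 -0.87 ]
F cup [ 0.54  0.58 -0.09]
R in cup [[0.0, -1.0, 0.004], [-0.0, 0.004, 1.0], [-1.0, -0.0, -0.0]]
[70.3, -82.7, -167.0, -0.025, -0.002, 0.0, 0.7]
```

Call:
drive_tool --steps '[[[10,-20,-40,0,0,0,0.75],[30,-50,-90,0,0,0,0.75],[50,-75,-140,0,0,0,0.75],[70,-83.7,-167,0,0,0,0.75],[70,-83.7,-167,0,0,0,0.75]]]'

```text
clock: 2.58
ee_pos: [0.3946, -0.2892, 0.2584]
orientation: [-0.717, 1.451, 0.721]
wrist_force: [-0.3, -0.3, 0.9]
width: 0.0215
```

```bash
python3 - <<'E'
from h import *
show()
for n in ["scene","wrist"]:
    c=eyes.read_camera(n); cv2.imwrite(f"pics/{n}1.png",c["image"][:,:,::-1])
rows([(W([-.110,-.018,.182]),ori(0,-1),.75)]); show()
E
```

```text
t 2.58 p [ 0.3946 -0.2892  0.2584] cup [-0.1102 -0.0177  0.2584] w 0.0215 q [-0.219 -0.254 -0.171 -0.    -1.656 -0.431]
F cup [-0.07 -0.44  0.87]
R in cup [[-0.003, -1.0, 0.003], [-0.001, 0.003, 1.0], [-1.0, 0.003, -0.001]]
[78.8, 0.2, -2.0, 0.0, -0.001, 0.003, 0.75]
t 2.67 p [ 0.3959 -0.2881  0.2608] cup [-0.1099 -0.016   0.2608] w 0.0213 q [-0.216 -0.255 -0.169  0.    -1.657 -0.432]
F cup [-0.    0.44  0.38]
R in cup [[0.001, -1.0, -0.0], [-0.0, -0.0, 1.0], [-1.0, -0.001, -0.0]]
```

View pics/wrist1.png

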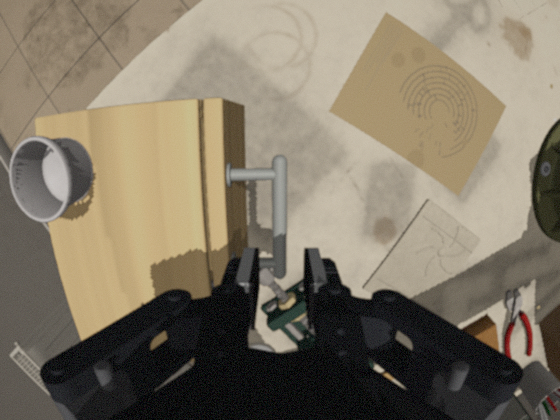

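View pics/scene1.png

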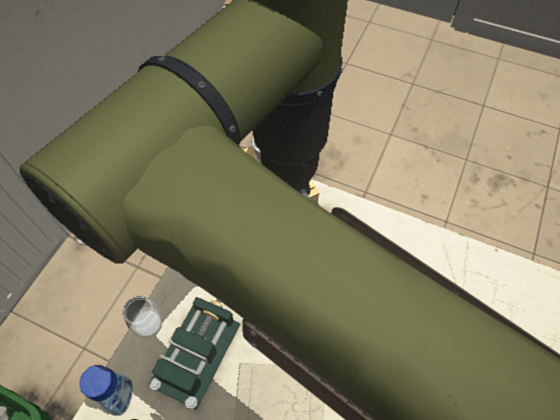

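Call:
drive_tool --steps '[[[30,0,-1,0,0,0,0.75],[48,0,-2,0,0,0,0.75],[60,0,-2,0,0,0,0.75],[70,0,-2,0,0,0,0.75],[78,0,-2,0,0,0,0.75],[82,0,-2,0,0,0,0.75],[82,0,-2,0,0,0,0.75]]]'

```text
clock: 3.55
ee_pos: [0.3948, -0.2896, 0.1783]
orientation: [-0.721, 1.448, 0.721]
wrist_force: [0.5, -0.4, 0.4]
width: 0.0214
```

```bash
python3 - <<'E'
from h import *
show()
for n in ["side","wrist"]:
    c=eyes.read_camera(n); cv2.imwrite(f"pics/{n}2.png",c["image"][:,:,::-1])
show()
E
```

```text
t 3.55 p [ 0.3948 -0.2896  0.1783] cup [-0.1099 -0.0179  0.1783] w 0.0214 q [-0.22  -0.258 -0.32   0.    -1.508 -0.427]
F cup [ 0.66 -0.04  0.43]
R in cup [[0.0, -1.0, -0.001], [-0.0, -0.001, 1.0], [-1.0, -0.0, -0.0]]
t 3.65 p [ 0.3949 -0.2897  0.1788] cup [-0.1097 -0.0179  0.1788] w 0.0215 q [-0.22  -0.258 -0.32   0.    -1.508 -0.427]
F cup [ 0.1   0.13 -0.12]
R in cup [[0.001, -1.0, -0.001], [-0.0, -0.001, 1.0], [-1.0, -0.001, -0.0]]
```

View pics/wrist2.png

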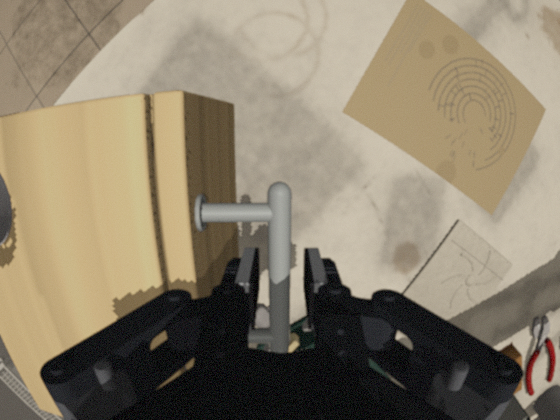

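View pics/side2.png

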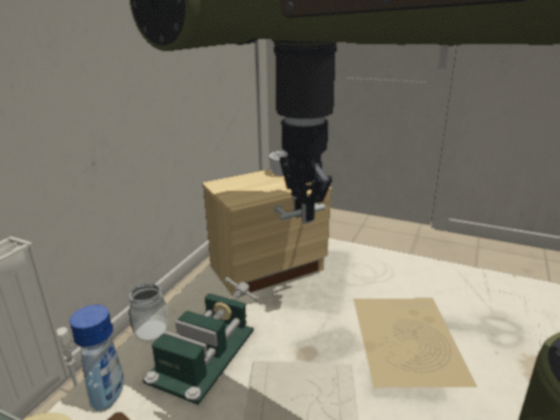

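```bash
python3 - <<'E'
from h import *
def T(th,extra=0): return (W(flap([-.111-.0057-extra,-.018,.179],th)),ori(th,-1),.75)
rows([T(0,-.003),T(0),T(.02),T(.04),T(.06),T(.08),T(.1),T(.115),T(.13),T(.14),T(.15),T(.15)])
E
```

```text
[-0.2, 4.0, -0.1, 0.004, -0.0, 0.004, 0.75]
[-0.2, 7.0, -0.1, 0.004, -0.0, 0.004, 0.75]
[0.8, 9.8, -0.1, 0.004, -0.0, -0.111, 0.75]
[1.9, 12.5, -0.1, 0.004, -0.0, -0.225, 0.75]
[3.1, 15.2, -0.1, 0.004, -0.0, -0.34, 0.75]
[4.3, 17.9, -0.1, 0.004, -0.0, -0.455, 0.75]
[5.6, 20.6, -0.1, 0.004, -0.0, -0.569, 0.75]
[6.6, 22.6, -0.1, 0.004, -0.0, -0.655, 0.75]
[7.6, 24.6, -0.1, 0.004, -0.0, -0.741, 0.75]
[8.3, 25.9, -0.1, 0.004, -0.0, -0.798, 0.75]
[9.0, 27.2, -0.1, 0.004, -0.0, -0.856, 0.75]
[9.0, 27.2, -0.1, 0.004, -0.0, -0.856, 0.75]
```

Call:
drive_tool --steps '[[[0,4,0,0,0,0,0.75],[0,7,0,0,0,0,0.75],[0.8,9.8,0,0,0,-0.11,0.75],[1.9,12.5,0,0,0,-0.22,0.75],[3.1,15.2,0,0,0,-0.34,0.75],[3.1,15.2,0,0,0,-0.34,0.75]]]'

```text
clock: 4.4
ee_pos: [0.3822, -0.2801, 0.1754]
orientation: [-0.762, 1.42, 0.675]
wrist_force: [0.0, -0.6, -0.1]
width: 0.0215
```

```bash
python3 - <<'E'
from h import *
show()
for n in ["wrist"]:
    c=eyes.read_camera(n); cv2.imwrite(f"pics/{n}3.png",c["image"][:,:,::-1])
show()
E
```

```text
t 4.4 p [ 0.3822 -0.2801  0.1754] cup [-0.1256 -0.0179  0.1754] w 0.0215 q [-0.185 -0.361 -0.417  0.027 -1.461 -0.464]
F cup [ 0.36 -0.47 -0.08]
R in cup [[0.06, -0.998, -0.001], [0.0, -0.001, 1.0], [-0.998, -0.06, -0.0]]
t 4.45 p [ 0.3824 -0.2802  0.1755] cup [-0.1254 -0.0179  0.1755] w 0.0211 q [-0.185 -0.36  -0.416  0.027 -1.462 -0.464]
F cup [ 0.54 -0.3   0.31]
R in cup [[0.06, -0.998, -0.001], [0.0, -0.001, 1.0], [-0.998, -0.06, -0.0]]
```

View pics/wrist3.png

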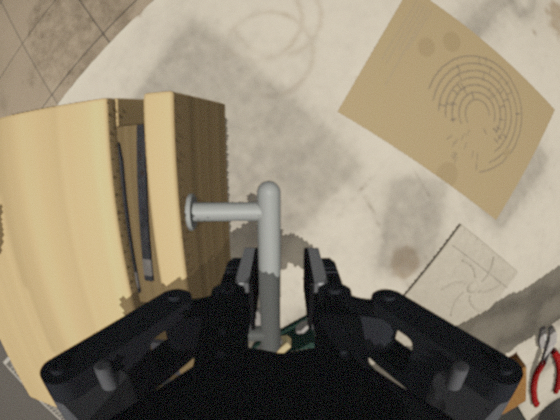

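```bash
python3 - <<'E'
from h import *
def T(th,extra=0): return (W(flap([-.111-.0057-extra,-.018,.179],th)),ori(th,-1),.75)
rows([T(.06),T(.08),T(.1),T(.12),T(.14),T(.155),T(.17),T(.18),T(.19)])
E
```

```text
[-0.2, -0.5, -0.1, 0.007, 0.0, -0.001, 0.75]
[0.9, 2.3, -0.1, 0.007, 0.0, -0.116, 0.75]
[2.0, 5.0, -0.1, 0.007, 0.0, -0.23, 0.75]
[3.2, 7.8, -0.1, 0.007, 0.0, -0.345, 0.75]
[4.4, 10.5, -0.1, 0.007, 0.0, -0.459, 0.75]
[5.4, 12.5, -0.1, 0.007, 0.001, -0.545, 0.75]
[6.4, 14.5, -0.1, 0.007, 0.001, -0.631, 0.75]
[7.0, 15.8, -0.1, 0.007, 0.001, -0.689, 0.75]
[7.7, 17.1, -0.1, 0.007, 0.001, -0.746, 0.75]
```

Call:
drive_tool --steps '[[[0.9,2.5,0,0,0,-0.12,0.75],[2.0,5.2,0,0,0,-0.23,0.75],[3.2,8.0,0,0,0,-0.34,0.75],[4.4,10.5,0,0,0,-0.46,0.75],[5.4,12.5,0,0,0,-0.55,0.75],[6.4,14.5,0,0,0,-0.63,0.75]]]'

```text
clock: 5.2
ee_pos: [0.3712, -0.2718, 0.168]
orientation: [-0.833, 1.368, 0.589]
wrist_force: [-0.5, 0.3, 0.2]
width: 0.0213
```

```bash
python3 - <<'E'
from h import *
show()
for n in ["wrist"]:
    c=eyes.read_camera(n); cv2.imwrite(f"pics/{n}4.png",c["image"][:,:,::-1])
show()
E
```

```text
t 5.2 p [ 0.3712 -0.2718  0.168 ] cup [-0.1394 -0.0179  0.168 ] w 0.0213 q [-0.125 -0.517 -0.567  0.086 -1.374 -0.532]
F cup [-0.58 -0.01  0.23]
R in cup [[0.17, -0.986, -0.001], [0.0, -0.001, 1.0], [-0.986, -0.17, -0.0]]
t 5.25 p [ 0.371  -0.2717  0.1678] cup [-0.1397 -0.0179  0.1678] w 0.0217 q [-0.124 -0.518 -0.568  0.086 -1.373 -0.533]
F cup [ 0.56 -0.84 -0.33]
R in cup [[0.17, -0.985, -0.001], [0.0, -0.001, 1.0], [-0.985, -0.17, -0.0]]
```

View pics/wrist4.png

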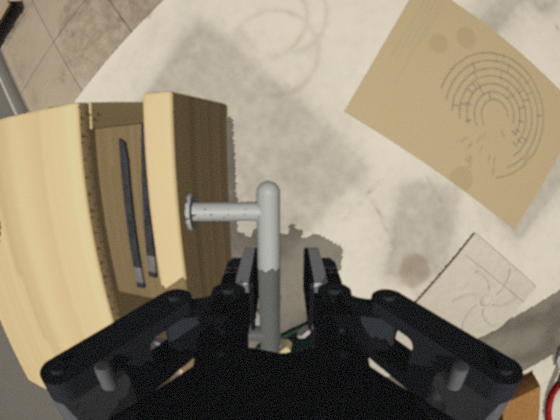

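Call:
drive_tool --steps '[[[0.7,1.3,0,0,0,-0.06,0.75],[1.4,2.6,0,0,0,-0.12,0.75],[2.0,3.9,0,0,0,-0.17,0.75],[2.5,5.0,0,0,0,-0.22,0.75]]]'

```text
clock: 5.75
ee_pos: [0.3684, -0.2696, 0.1652]
orientation: [-0.859, 1.348, 0.558]
wrist_force: [5.4, -5.0, -1.1]
width: 0.0213
```

```bash
python3 - <<'E'
from h import *
show()
E
```

```text
t 5.75 p [ 0.3684 -0.2696  0.1652] cup [-0.143  -0.0178  0.1652] w 0.0213 q [-0.102 -0.572 -0.62   0.111 -1.344 -0.56 ]
F cup [ 7.28 -0.76 -1.06]
R in cup [[0.209, -0.978, -0.001], [0.0, -0.001, 1.0], [-0.978, -0.209, 0.0]]
```

```bash
cat >> h.py <<'E'
def wproj(c,X,p,R):
    T=np.asarray(c["T_tool_cam"]); K=np.asarray(c["intrinsics"])
    q=(np.atleast_2d(X)-p)@R  # tool coords
    q=(q-T[:3,3])@T[:3,:3]
    rho=np.hypot(q[:,0],q[:,1]); a=np.arctan2(rho,q[:,2])
    return q[:,:2]/rho[:,None]*a[:,None]*K[0,0]+K[:2,2]
E
python3 - <<'E'
from h import *
o,p,R=pose()
c=eyes.read_camera("wrist"); im=c["image"][:,:,::-1].copy()
show()
im=cv2.resize(im,None,fx=2,fy=2,interpolation=cv2.INTER_CUBIC)
cols={.19:(0,0,255),.21:(0,255,0),.23:(255,0,0)}
def draw(P,col):
    q=wproj(c,np.array([W(x) for x in P]),p,R)*2+.5
    cv2.polylines(im,[q.astype(np.int32)],False,col,1,cv2.LINE_AA)
ys=np.linspace(-.1,.1,30)
draw([(-.065,y,.19) for y in ys],(255,255,0))
for th,col in cols.items():
    draw([flap((-.065,y,.19),th) for y in ys],col); draw([flap((-.077,y,.19),th) for y in ys],col)
    draw([flap((-.111,y,.174),th) for y in np.linspace(-.058,.022,20)],col)
cv2.imwrite("pics/w5.png",im[150:700,100:640])
E
```

```text
t 5.8 p [ 0.3683 -0.2696  0.1652] cup [-0.143  -0.0179  0.1652] w 0.0214 q [-0.102 -0.573 -0.62   0.112 -1.344 -0.56 ]
F cup [ 6.69 -1.16 -1.45]
R in cup [[0.21, -0.978, -0.001], [0.0, -0.001, 1.0], [-0.978, -0.21, 0.0]]
```

View pics/w5.png

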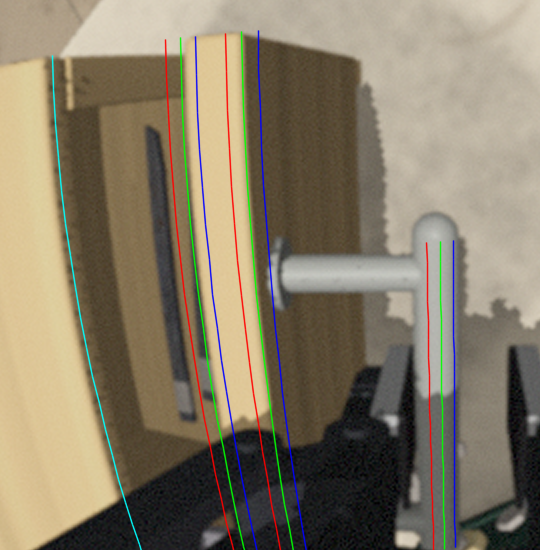

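Call:
drive_tool --steps '[[[0.3,0.8,0,0,0,-0.03,0.75],[0.3,0.8,0,0,0,-0.03,0.75]]]'

```text
clock: 6.05
ee_pos: [0.3682, -0.2694, 0.1651]
orientation: [-0.863, 1.345, 0.553]
wrist_force: [5.5, -6.7, -1.6]
width: 0.0214
```

```bash
python3 - <<'E'
from h import *
show()
E
```

```text
t 6.05 p [ 0.3682 -0.2694  0.1651] cup [-0.1433 -0.0178  0.1651] w 0.0214 q [-0.098 -0.58  -0.627  0.115 -1.339 -0.564]
F cup [ 8.45 -2.01 -1.62]
R in cup [[0.215, -0.977, -0.001], [0.0, -0.001, 1.0], [-0.977, -0.215, 0.0]]
```

Call:
drive_tool --steps '[[[0,-3,0,0,0,0,0.75],[0,-6,0,0,0,0,0.75],[-10,-6,0,0,0,0,0.75],[-30,-6,0,0,0,0,0.75],[-60,-6,0,0,0,0,0.8],[-90,-6,0,0,0,0,0.9],[-100,-6,0,0,0,0,1]]]'

```text
clock: 6.92
ee_pos: [0.3552, -0.2596, 0.2659]
orientation: [-0.862, 1.344, 0.554]
wrist_force: [0.5, -0.4, -0.4]
width: -0.0004
```

```bash
python3 - <<'E'
from h import *
show()
c=eyes.read_camera("side"); cv2.imwrite("pics/side6.png",c["image"][:,:,::-1])
o,p,R=pose()
c=eyes.read_camera("wrist"); im=c["image"][:,:,::-1].copy()
im=cv2.resize(im,None,fx=2,fy=2,interpolation=cv2.INTER_CUBIC)
cols={.19:(0,0,255),.21:(0,255,0),.23:(255,0,0)}
def draw(P,col):
    q=wproj(c,np.array([W(x) for x in P]),p,R)*2+.5
    cv2.polylines(im,[q.astype(np.int32)],False,col,1,cv2.LINE_AA)
ys=np.linspace(-.1,.1,30)
draw([(-.065,y,.19) for y in ys],(255,255,0))
for th,col in cols.items():
    draw([flap((-.065,y,.19),th) for y in ys],col); draw([flap((-.077,y,.19),th) for y in ys],col)
    draw([flap((-.111,y,.174),th) for y in np.linspace(-.058,.022,20)],col)
cv2.imwrite("pics/w6.png",im[150:700,0:740])
for s in(0,1):
  # tool y along cup +-y : rotate ori about tool x
  for sg in(1,-1):
    pass
for a in(90,-90):
    Rt=ori(.22,-1)@Rot.from_euler("x",a,degrees=True).as_matrix(); print(a,"tool z in cup",(RC.T@Rt[:,2]).round(2)); 
    rows([(W(flap((-.052,.058,.29),.22)),Rt,1)])
E
```

```text
t 6.92 p [ 0.3552 -0.2596  0.2659] cup [-0.1595 -0.0178  0.2659] w -0.0004 q [-0.073 -0.607 -0.459  0.116 -1.536 -0.567]
F cup [ 0.63 -0.03 -0.38]
R in cup [[0.214, -0.977, -0.001], [0.001, -0.001, 1.0], [-0.977, -0.214, 0.001]]
90 tool z in cup [0.98 0.   0.22]
[-10.6, -56.3, 75.7, 9.004, -0.019, -0.029, 1]
-90 tool z in cup [-0.98  0.   -0.22]
[-10.6, -56.3, 75.7, -8.996, 0.029, -0.019, 1]
```

View pics/w6.png

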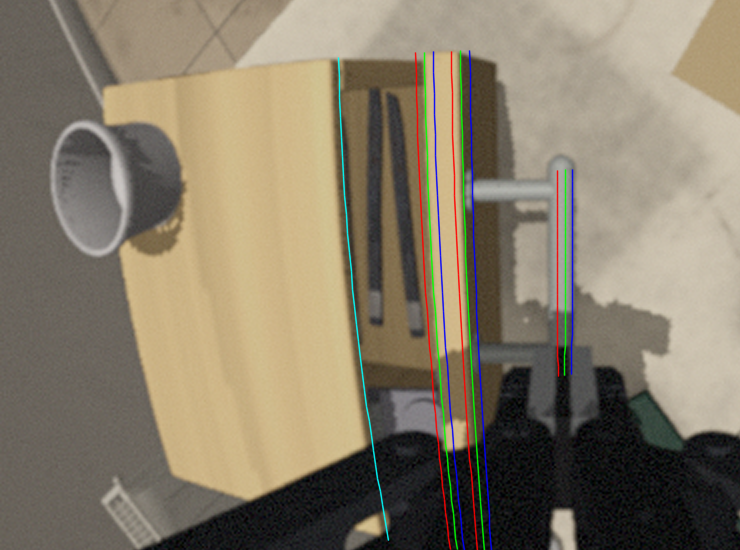

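View pics/side6.png

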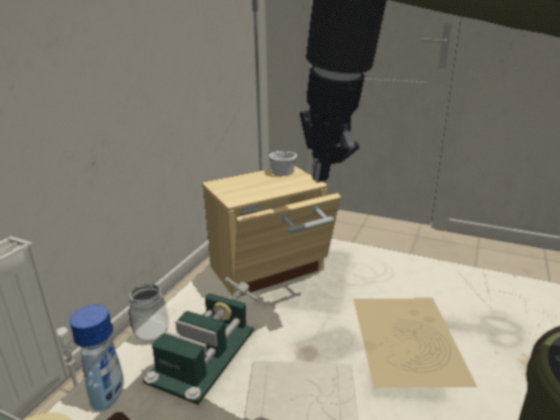

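Call:
drive_tool --steps '[[[-20,-5,8,1,0,0,1],[-30,-10,16,2,0,0,1],[-30,-18,26,3,0,0,1],[-30,-26,36,4,0,0,1],[-30,-34,46,5,0,0,1],[-30,-42,56,6,0,0,1],[-25,-48,66,7,0,0,1],[-20,-53,76,8,0,0,1],[-10,-56.3,76,9,0,0,1],[-10,-56.3,76,9,0,0,1]]]'

```text
clock: 8.28
ee_pos: [0.4427, -0.2306, 0.2825]
orientation: [0.436, 1.312, -0.543]
wrist_force: [-0.0, -0.0, 0.2]
width: 0.0
```

```bash
python3 - <<'E'
from h import *
show()
o,p,R=pose()
c=eyes.read_camera("wrist"); im=c["image"][:,:,::-1].copy()
cv2.imwrite("pics/w7raw.png",im)
im=cv2.resize(im,None,fx=2,fy=2,interpolation=cv2.INTER_CUBIC)
cols={.19:(0,0,255),.21:(0,255,0),.23:(255,0,0)}
def draw(P,col):
    q=wproj(c,np.array([W(x) for x in P]),p,R)*2+.5
    cv2.polylines(im,[q.astype(np.int32)],False,col,1,cv2.LINE_AA)
ys=np.linspace(-.1,.1,30)
draw([(-.065,y,.19) for y in ys],(255,255,0))
for th,col in cols.items():
    draw([flap((-.065,y,.19),th) for y in ys],col); draw([flap((-.077,y,.19),th) for y in ys],col)
    a=np.linspace(0,2*np.pi,30)
    draw([flap((-.05+.011*np.cos(t),.058+.011*np.sin(t),.159),th) for t in a],col)
cv2.imwrite("pics/w7.png",im[100:700,200:1000]); show()
E
```

```text
t 8.28 p [ 0.4427 -0.2306  0.2825] cup [-0.1072  0.058   0.2825] w 0.0 q [ 0.015 -0.411 -0.307  0.13  -1.511 -2.228]
F cup [ 0.02 -0.04  0.19]
R in cup [[0.208, -0.002, 0.978], [-0.002, 1.0, 0.003], [-0.978, -0.002, 0.208]]
t 8.32 p [ 0.4427 -0.2308  0.2835] cup [-0.1071  0.058   0.2835] w 0.0001 q [ 0.015 -0.412 -0.306  0.13  -1.511 -2.226]
F cup [ 0.05 -0.58 -0.24]
R in cup [[0.209, -0.004, 0.978], [-0.001, 1.0, 0.004], [-0.978, -0.002, 0.209]]
```

View pics/w7.png

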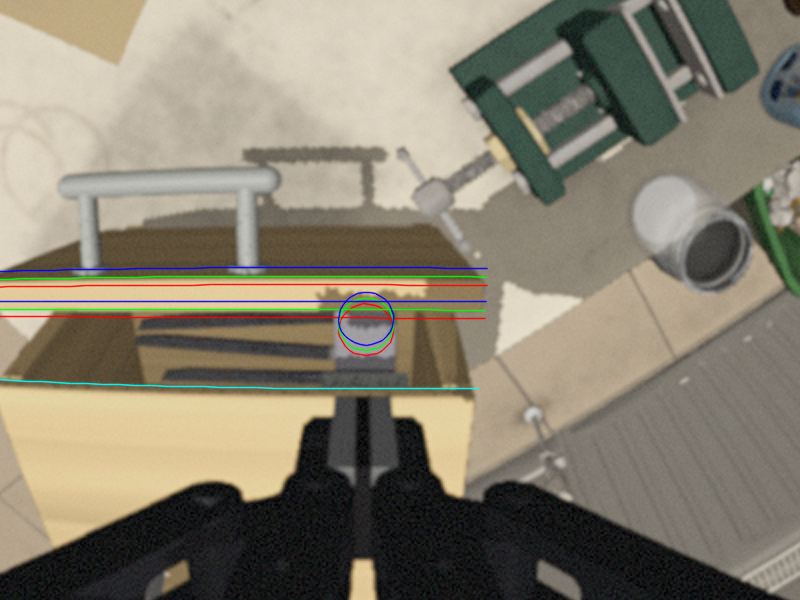

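View pics/w7raw.png

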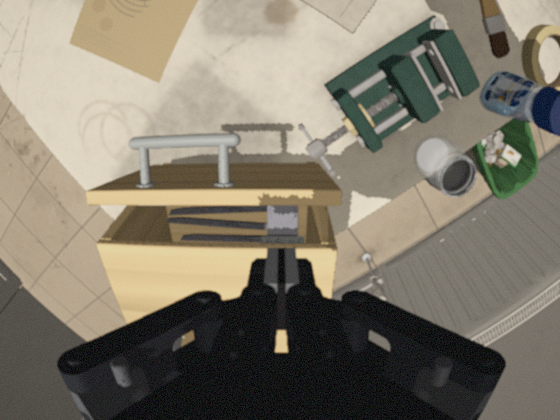

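```bash
python3 - <<'E'
from h import *
rows([(W(flap((-.074,.058,.235),.21)),ori(.21,-1),.69)])
im=cv2.imread("pics/w7raw.png")[185:265,240:330]
cv2.imwrite("pics/w7c.png",cv2.resize(im,None,fx=7,fy=7,interpolation=cv2.INTER_CUBIC))
E
```

```text
[51.9, 0.2, -18.6, -8.975, -0.002, 0.009, 0.69]
```

View pics/w7c.png

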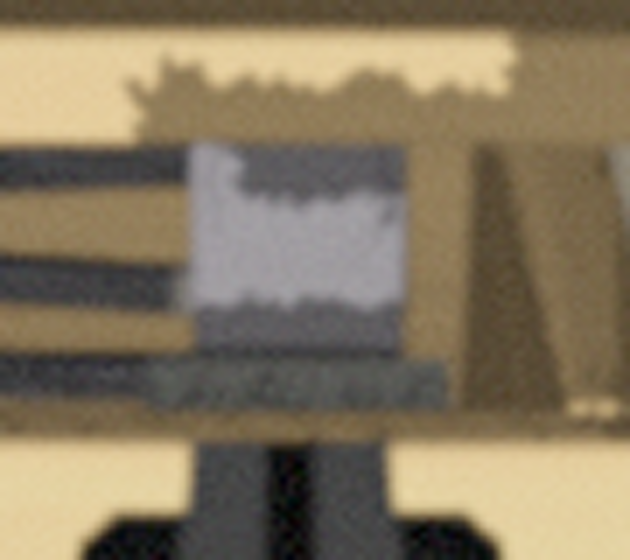

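Call:
drive_tool --steps '[[[5,0,-2,-1,0,0,1],[10,0,-4,-2,0,0,0.95],[15,0,-6,-3,0,0,0.9],[20,0,-8,-4,0,0,0.85],[25,0,-10,-5,0,0,0.8],[30,0,-12,-6,0,0,0.75],[35,0,-14,-7,0,0,0.69],[40,0,-17,-8,0,0,0.69],[46,0,-18.6,-8.97,0,0,0.69],[52,0,-18.6,-8.97,0,0,0.69],[52,0,-18.6,-8.97,0,0,0.69]]]'

```text
clock: 9.7
ee_pos: [0.4371, -0.2265, 0.2296]
orientation: [-0.854, 1.349, 0.552]
wrist_force: [0.3, -0.2, 0.2]
width: 0.0263
```

```bash
cat > look.py <<'E'
import sys
from h import *
n=sys.argv[1]; y0,y1,x0,x1,f=[int(v) for v in sys.argv[2:7]]
show(); o,p,R=pose()
c=eyes.read_camera("wrist"); im=c["image"][:,:,::-1].copy()
cv2.imwrite(f"pics/{n}.png",cv2.resize(im[y0:y1,x0:x1],None,fx=f,fy=f,interpolation=cv2.INTER_CUBIC))
E
python3 look.py w8 0 420 0 560 1; python3 look.py w8c 150 350 130 330 4 
```

```text
t 9.7 p [ 0.4371 -0.2265  0.2296] cup [-0.1142  0.058   0.2296] w 0.0263 q [ 0.026 -0.449 -0.432  0.134 -1.423 -0.689]
F cup [ 0.4  -0.    0.18]
R in cup [[0.211, -0.978, 0.006], [-0.0, 0.006, 1.0], [-0.978, -0.211, 0.001]]
t 9.75 p [ 0.4372 -0.2265  0.2301] cup [-0.114   0.058   0.2301] w 0.0262 q [ 0.026 -0.45  -0.431  0.134 -1.423 -0.689]
F cup [-0.41  0.14 -0.09]
R in cup [[0.211, -0.977, 0.006], [-0.0, 0.006, 1.0], [-0.977, -0.211, 0.001]]
```

View pics/w8.png

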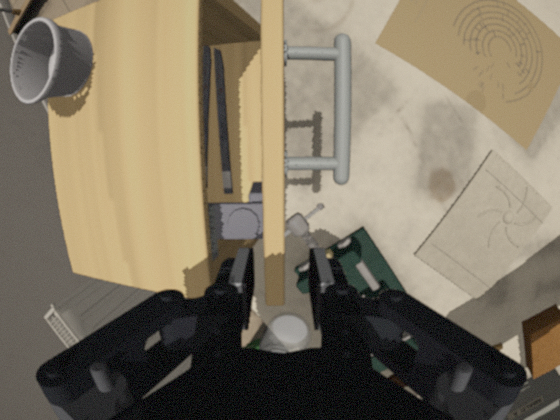

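View pics/w8c.png

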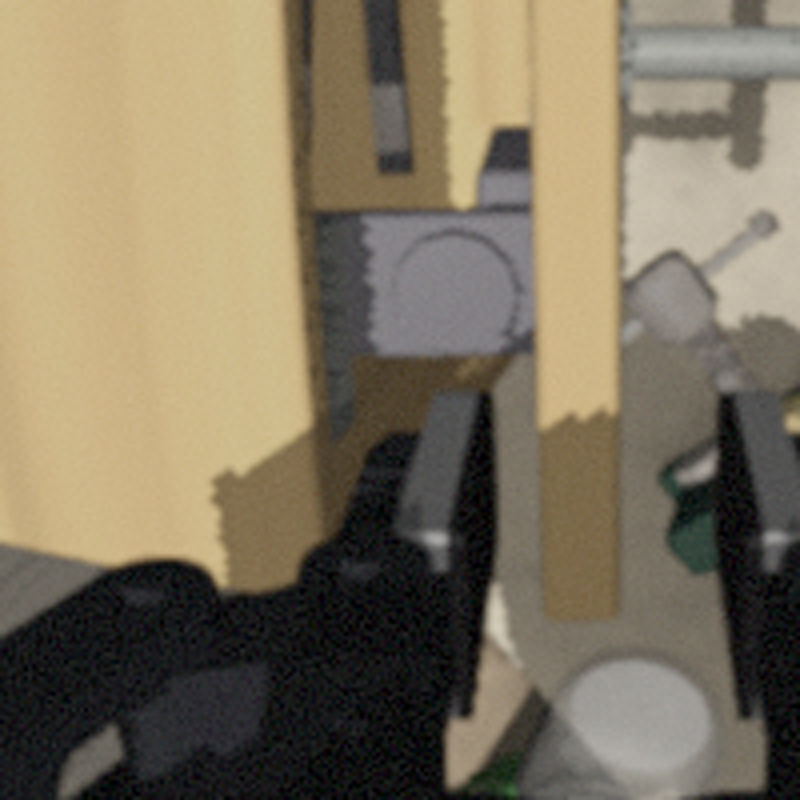

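```bash
python3 - <<'E'
from h import *
o,p,R=pose(); c=eyes.read_camera("wrist")
for th in(.2,.21,.22):
  X=np.array([W(flap(q,th)) for q in [(-.05,.058,.153),(-.05,.058,.159),(-.05,.058,.165),(-.065,.058,.19),(-.077,.058,.19),(-.065,.02,.19),(-.077,.02,.19)]])
  print(th,((wproj(c,X,p,R)-[130,150])*4).round(0).tolist())
Y=np.array([W((-.065,.058,.19)),W((-.065,.0,.19))]); print(((wproj(c,Y,p,R)-[130,150])*4).round(0).tolist())
# tip pad
Rm=R; Xt=np.array([p+R@np.array(q) for q in [(.019,-.0131,-.011),(.012,-.0131,-.011),(.019,.0131,-.011)]]); print(((wproj(c,Xt,p,R)-[130,150])*4).round(0).tolist())
E
```

```text
0.2 [[459.0, 298.0], [455.0, 310.0], [450.0, 323.0], [534.0, 385.0], [619.0, 385.0], [528.0, 120.0], [618.0, 119.0]]
0.21 [[466.0, 298.0], [462.0, 310.0], [458.0, 323.0], [544.0, 385.0], [630.0, 385.0], [539.0, 120.0], [629.0, 119.0]]
0.22 [[472.0, 298.0], [469.0, 310.0], [466.0, 323.0], [555.0, 385.0], [640.0, 384.0], [550.0, 120.0], [641.0, 119.0]]
[[331.0, 375.0], [306.0, -28.0]]
[[491.0, 391.0], [486.0, 415.0], [712.0, 391.0]]
```

```bash
cat >> h.py <<'E'
CP=CP+RC@np.array([.0025,0,0])
E
python3 - <<'E'
from h import *
o,p,R=pose(); c=eyes.read_camera("wrist")
th=.22
Q=[(-.05,.058,.153),(-.05,.058,.159),(-.065,.058,.19),(-.077,.058,.19),(-.071,.1,.19)]
X=np.array([W(flap(q,th)) for q in Q]); print(((wproj(c,X,p,R)-[130,150])*4).round(0).tolist())
X=np.array([W(flap(q,th)) for q in [(-.111,.022,.174),(-.111,-.058,.174)]]+[W((-.065,-.1,.19))]+[W((-.065,.1,.19))]); print(wproj(c,X,p,R).round(0).tolist())
rows([(W(flap((-.065+.004-.013,.058,.159+.019+.010),th)),ori(th,-1),.69)])
E
```

```text
[[459.0, 296.0], [455.0, 309.0], [539.0, 383.0], [623.0, 382.0], [585.0, 629.0]]
[[343.0, 177.0], [344.0, 41.0], [203.0, -31.0], [215.0, 303.0]]
[49.1, 0.1, -0.2, -0.03, 0.001, -0.038, 0.69]
```

Call:
drive_tool --steps '[[[10,0,0,0,0,-0.04,0.69],[20,0,0,0,0,-0.04,0.69],[30,0,0,0,0,-0.04,0.69],[38,0,0,0,0,-0.04,0.69],[44,0,0,0,0,-0.04,0.69],[47,0,0,0,0,-0.04,0.69],[47,0,0,0,0,-0.04,0.69]]]'

```text
clock: 10.78
ee_pos: [0.4452, -0.2325, 0.1841]
orientation: [-0.861, 1.345, 0.547]
wrist_force: [0.2, 0.4, 0.5]
width: 0.0266
```

```bash
python3 look.py w9 0 420 0 560 1; python3 look.py w9c 150 350 130 330 4 
```

```text
t 10.78 p [ 0.4452 -0.2325  0.1841] cup [-0.1066  0.0581  0.1841] w 0.0266 q [ 0.014 -0.429 -0.503  0.139 -1.325 -0.688]
F cup [-0.13  0.45  0.49]
R in cup [[0.218, -0.976, 0.004], [-0.0, 0.004, 1.0], [-0.976, -0.218, 0.001]]
t 10.82 p [ 0.4453 -0.2325  0.1844] cup [-0.1065  0.0581  0.1844] w 0.0263 q [ 0.014 -0.429 -0.502  0.139 -1.325 -0.688]
F cup [ 0.07  0.03 -0.26]
R in cup [[0.218, -0.976, 0.004], [0.0, 0.004, 1.0], [-0.976, -0.218, 0.001]]
```

View pics/w9c.png

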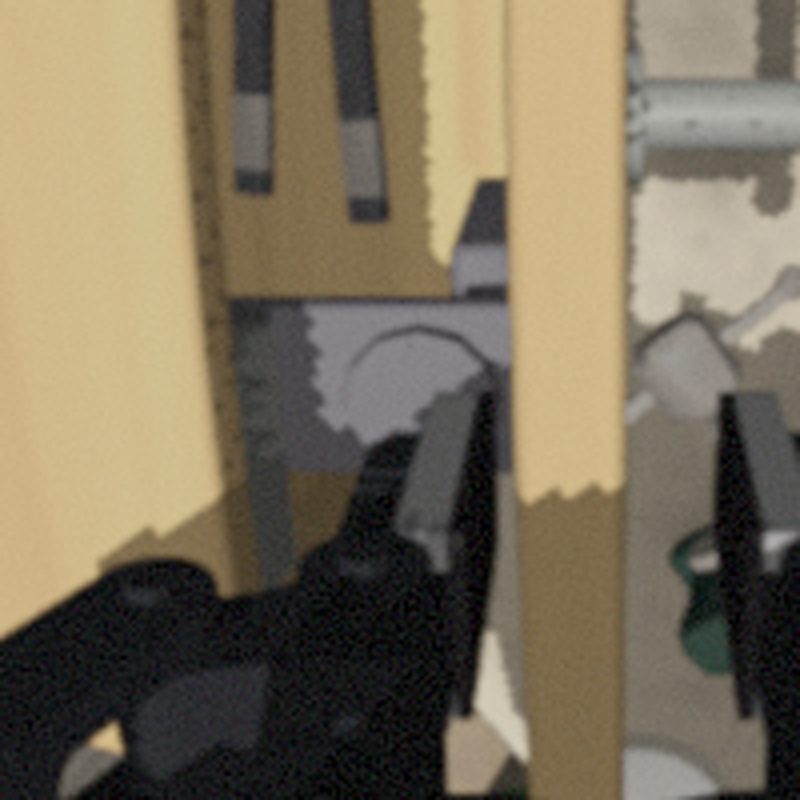

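Call:
drive_tool --steps '[[[2,0,0,0,0,0,0.69],[4,0,0,0,0,0,0.69],[5,0,0,0,0,0,0.69],[5,0,0,0,0,0,0.69]]]'

```text
clock: 11.38
ee_pos: [0.4461, -0.2331, 0.1792]
orientation: [-0.861, 1.345, 0.547]
wrist_force: [1.0, -0.8, -0.5]
width: 0.0267
```

```bash
cat > f.py <<'E'
from h import *
o,p,R=pose(); pc=RC.T@(p-CP); th=.22
u=np.array([-np.sin(th),0,np.cos(th)]); n=np.array([np.cos(th),0,np.sin(th)])
d=pc-H; print("t",round(o["clock"],2),"tip below top",round((.15-(d@u-.019))*1000,1),"inner pad from face",round((d@n)*1000+13.1,1),"y",round(pc[1]*1000,1))
F=RC.T@np.array(o["wrist_force"]); print("F up-flap",round(F@u,2),"F inward",round(F@n,2),"Fy",round(F[1],2))
E
python3 f.py
```

```text
t 11.38 tip below top 24.3 inner pad from face 4.0 y 58.1
F up-flap -0.72 F inward 1.13 Fy -0.05
```

Call:
drive_tool --steps '[[[1.5,0,0,0,0,0,0.69],[3,0,0,0,0,0,0.69],[3,0,0,0,0,0,0.69]]]'

```text
clock: 11.75
ee_pos: [0.4466, -0.2335, 0.1762]
orientation: [-0.861, 1.345, 0.547]
wrist_force: [0.4, -0.1, -0.1]
width: 0.0264
```

```bash
python3 f.py
```

```text
t 11.75 tip below top 27.4 inner pad from face 3.9 y 58.1
F up-flap -0.19 F inward 0.36 Fy 0.16
```

Call:
drive_tool --steps '[[[1.5,0,0,0,0,0,0.69],[3,0,0,0,0,0,0.69],[3,0,0,0,0,0,0.69]]]'

```text
clock: 12.12
ee_pos: [0.4471, -0.2339, 0.1733]
orientation: [-0.861, 1.345, 0.547]
wrist_force: [-0.7, -0.5, -0.7]
width: 0.0268
```

```bash
python3 f.py
```

```text
t 12.12 tip below top 30.4 inner pad from face 3.9 y 58.1
F up-flap -0.64 F inward -0.36 Fy -0.83
```

Call:
drive_tool --steps '[[[1.5,0,0,0,0,0,0.69],[2.5,0,0,0,0,0,0.69],[2.5,0,0,0,0,0,0.69]]]'

```text
clock: 12.5
ee_pos: [0.4476, -0.2342, 0.171]
orientation: [-0.861, 1.344, 0.547]
wrist_force: [-0.2, 0.3, 0.6]
width: 0.0264
```

```bash
python3 f.py; python3 look.py w10c 150 350 130 330 4; python3 f.py
```

```text
t 12.5 tip below top 32.8 inner pad from face 3.9 y 58.1
F up-flap 0.62 F inward -0.23 Fy 0.16
t 12.5 p [ 0.4476 -0.2342  0.171 ] cup [-0.1037  0.0581  0.171 ] w 0.0264 q [ 0.009 -0.418 -0.519  0.139 -1.297 -0.687]
F cup [-0.36  0.16  0.55]
R in cup [[0.218, -0.976, 0.004], [-0.0, 0.004, 1.0], [-0.976, -0.218, 0.001]]
t 12.55 tip below top 32.7 inner pad from face 4.0 y 58.1
F up-flap -0.82 F inward 0.6 Fy -0.43
```

View pics/w10c.png

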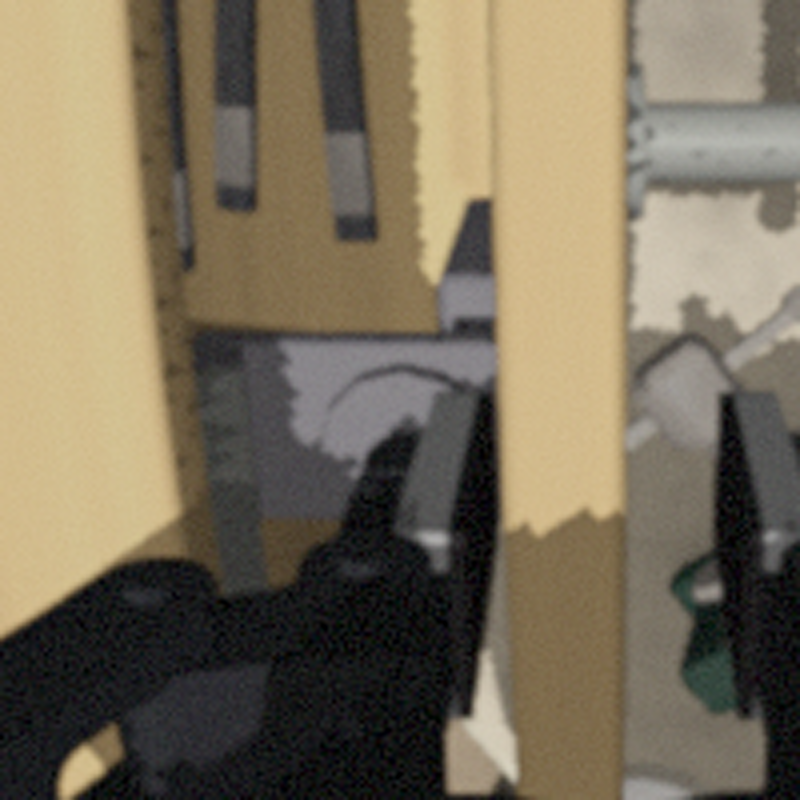

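Call:
drive_tool --steps '[[[1,0,0,0,0,0,0.69],[2,0,0,0,0,0,0.69],[2,0,0,0,0,0,0.69]]]'

```text
clock: 12.92
ee_pos: [0.4479, -0.2345, 0.169]
orientation: [-0.861, 1.345, 0.547]
wrist_force: [0.1, -1.1, 0.3]
width: 0.0264
```

```bash
python3 f.py
```

```text
t 12.93 tip below top 34.8 inner pad from face 3.9 y 58.1
F up-flap 0.12 F inward 0.78 Fy -0.79
```

Call:
drive_tool --steps '[[[1,0,0,0,0,0,0.69],[2,0,0,0,0,0,0.69],[2,0,0,0,0,0,0.69]]]'

```text
clock: 13.3
ee_pos: [0.4483, -0.2348, 0.1671]
orientation: [-0.861, 1.344, 0.547]
wrist_force: [0.4, 0.5, 0.5]
width: 0.0267
```

```bash
python3 f.py
```

```text
t 13.3 tip below top 36.7 inner pad from face 4.0 y 58.1
F up-flap 0.45 F inward 0.08 Fy 0.61
```

Call:
drive_tool --steps '[[[1,0,0,0,0,0,0.69],[1.5,0,0,0,0,0,0.69],[1.5,0,0,0,0,0,0.69]]]'

```text
clock: 13.68
ee_pos: [0.4486, -0.235, 0.1659]
orientation: [-0.861, 1.344, 0.547]
wrist_force: [-0.7, 0.6, 1.0]
width: 0.0267
```

```bash
python3 f.py
```

```text
t 13.68 tip below top 38.0 inner pad from face 4.1 y 58.1
F up-flap 1.22 F inward -0.68 Fy 0.1
```

Call:
drive_tool --steps '[[[1,0,0,0,0,0,0.69],[1.5,0,0,0,0,0,0.69],[1.5,0,0,0,0,0,0.69]]]'

```text
clock: 14.05
ee_pos: [0.4489, -0.2352, 0.1644]
orientation: [-0.861, 1.344, 0.547]
wrist_force: [-0.6, 1.5, 3.7]
width: 0.0267
```

```bash
python3 f.py;  python3 look.py w11c 150 350 130 330 4; python3 f.py
```

```text
t 14.05 tip below top 39.5 inner pad from face 4.1 y 58.2
F up-flap 3.88 F inward -0.6 Fy 0.85
t 14.05 p [ 0.4489 -0.2352  0.1644] cup [-0.102   0.0582  0.1644] w 0.0267 q [ 0.007 -0.413 -0.527  0.139 -1.283 -0.686]
F cup [-1.44  0.85  3.66]
R in cup [[0.219, -0.976, 0.004], [0.0, 0.004, 1.0], [-0.976, -0.219, 0.001]]
t 14.1 tip below top 39.5 inner pad from face 4.1 y 58.1
F up-flap 3.25 F inward -0.68 Fy 0.52
```

View pics/w11c.png

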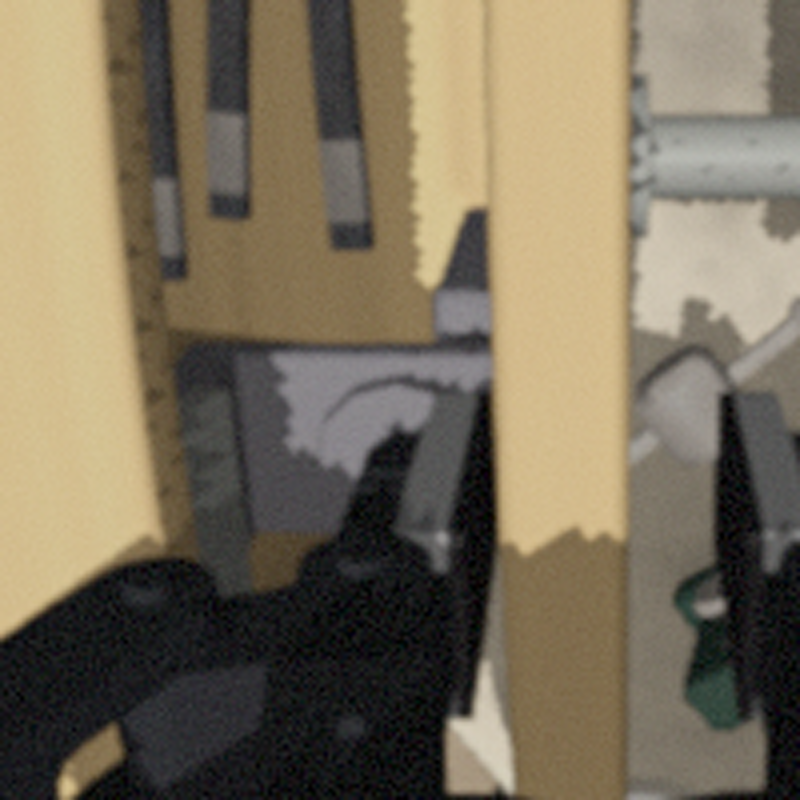

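Call:
drive_tool --steps '[[[1.2,0,0,0,0,0,0.69],[2.4,0,0,0,0,0,0.69],[3.6,0,0,0,0,0,0.69],[4.5,0,0,0,0,0,0.69],[4.5,0,0,0,0,0,0.69]]]'

```text
clock: 14.72
ee_pos: [0.4499, -0.236, 0.1606]
orientation: [-0.861, 1.344, 0.546]
wrist_force: [-3.1, 1.5, 7.5]
width: 0.0267
```

```bash
python3 f.py;  python3 look.py w12c 150 350 130 330 4; python3 f.py
```

```text
t 14.72 tip below top 43.5 inner pad from face 4.5 y 58.1
F up-flap 8.1 F inward -1.67 Fy -0.68
t 14.72 p [ 0.4499 -0.236   0.1606] cup [-0.1008  0.0581  0.1606] w 0.0267 q [ 0.005 -0.409 -0.532  0.14  -1.274 -0.686]
F cup [-3.39 -0.68  7.54]
R in cup [[0.219, -0.976, 0.004], [0.0, 0.004, 1.0], [-0.976, -0.219, 0.001]]
t 14.78 tip below top 43.4 inner pad from face 4.5 y 58.2
F up-flap 7.5 F inward -1.33 Fy -0.5
```

View pics/w12c.png

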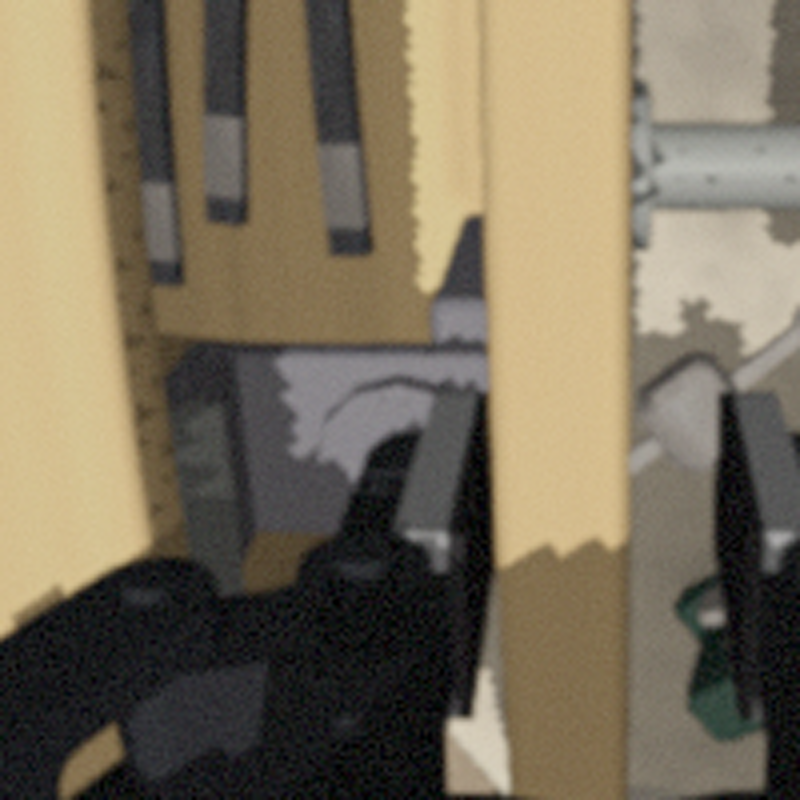

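Call:
drive_tool --steps '[[[1.0,0.3,0,0,0,0,0.69],[2,0.5,0,0,0,0,0.69],[2.6,0.5,0,0,0,0,0.69],[2.6,0.5,0,0,0,0,0.69]]]'

```text
clock: 15.28
ee_pos: [0.4503, -0.2362, 0.1587]
orientation: [-0.862, 1.343, 0.545]
wrist_force: [-3.5, 1.8, 7.8]
width: 0.0264
```

```bash
python3 f.py;  python3 look.py w13c 150 350 130 330 4; python3 f.py
```

```text
t 15.28 tip below top 45.4 inner pad from face 4.5 y 58.2
F up-flap 8.46 F inward -2.04 Fy -0.68
t 15.28 p [ 0.4503 -0.2362  0.1587] cup [-0.1003  0.0582  0.1587] w 0.0264 q [ 0.005 -0.409 -0.536  0.141 -1.269 -0.687]
F cup [-3.84 -0.68  7.81]
R in cup [[0.221, -0.975, 0.004], [0.0, 0.004, 1.0], [-0.975, -0.221, 0.001]]
t 15.32 tip below top 45.4 inner pad from face 4.5 y 58.2
F up-flap 8.83 F inward -0.54 Fy -0.88
```

```bash
cat > arc.py <<'E'
import sys
from h import *
o,p,R=pose(); h=W(H); ax=RC@np.array([0,-1.,0])
dx=float(sys.argv[1]); dy=float(sys.argv[2]) # extra in tool frame mm at all rows
for a in [float(v) for v in sys.argv[3:]]:
    Q=Rot.from_rotvec(ax*a).as_matrix()
    P=h+Q@(p+R@np.array([dx,dy,0])/1000-h); Rt=Q@R
    rows([(P,Rt,.69)],(p,R))
E
python3 arc.py 1.1 4.5 0 .01 .02 .03 .04 .05
```

```text
[1.1, 4.5, -0.0, 0.0, 0.0, 0.0, 0.69]
[1.2, 5.7, -0.0, -0.0, -0.0, -0.057, 0.69]
[1.4, 6.9, -0.0, -0.0, -0.001, -0.115, 0.69]
[1.5, 8.2, -0.0, -0.0, -0.001, -0.172, 0.69]
[1.7, 9.4, -0.0, -0.0, -0.001, -0.229, 0.69]
[1.9, 10.6, -0.0, -0.0, -0.001, -0.286, 0.69]
```

Call:
drive_tool --steps '[[[0.6,1,0,0,0,0,0.69],[1.1,2,0,0,0,0,0.69],[1.1,3,0,0,0,0,0.69],[1.1,4,0,0,0,0,0.69],[1.1,4,0,0,0,0,0.69]]]'

```text
clock: 15.95
ee_pos: [0.4477, -0.2342, 0.1575]
orientation: [-0.863, 1.342, 0.544]
wrist_force: [-2.4, -0.4, 10.2]
width: 0.0264
```

```bash
python3 f.py;  python3 look.py w14c 150 350 130 330 4; python3 f.py; python3 arc.py 0 0 .01 .02 .03 .04 .05
```

```text
t 15.95 tip below top 45.9 inner pad from face 1.1 y 58.2
F up-flap 10.3 F inward 0.58 Fy -1.76
t 15.95 p [ 0.4477 -0.2342  0.1575] cup [-0.1036  0.0582  0.1575] w 0.0264 q [ 0.011 -0.42  -0.547  0.142 -1.268 -0.693]
F cup [-1.68 -1.76 10.18]
R in cup [[0.222, -0.975, 0.004], [0.001, 0.004, 1.0], [-0.975, -0.222, 0.002]]
t 16.0 tip below top 45.9 inner pad from face 1.1 y 58.3
F up-flap 9.55 F inward 0.49 Fy -1.34
[0.1, 1.2, -0.0, -0.0, -0.0, -0.057, 0.69]
[0.3, 2.5, -0.0, -0.0, -0.001, -0.115, 0.69]
[0.4, 3.7, -0.0, -0.0, -0.001, -0.172, 0.69]
[0.6, 4.9, -0.0, -0.0, -0.001, -0.229, 0.69]
[0.7, 6.1, -0.0, -0.0, -0.001, -0.286, 0.69]
```

View pics/w14c.png

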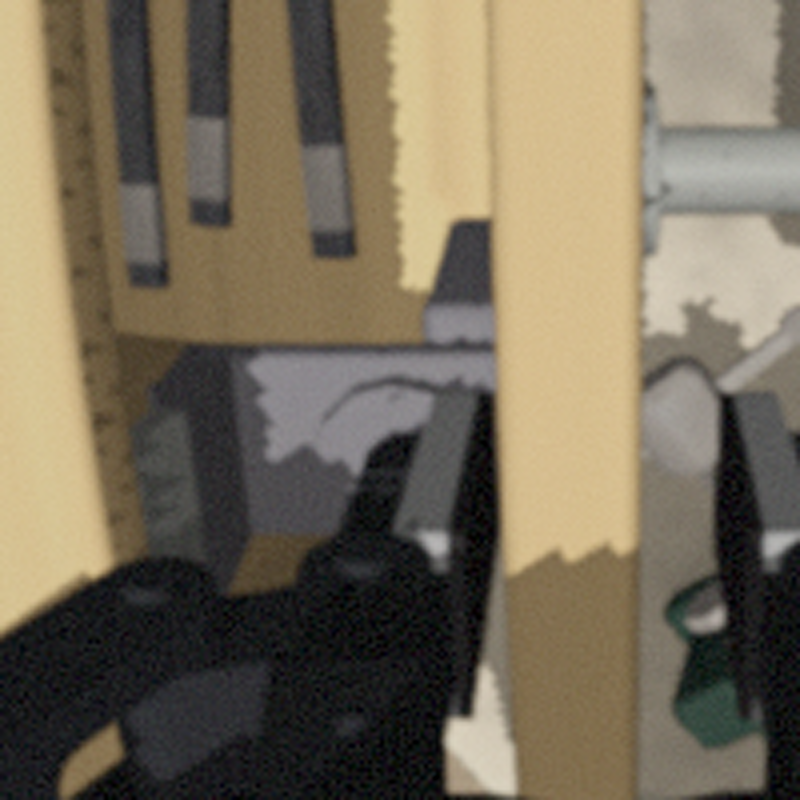

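Call:
drive_tool --steps '[[[0.1,1.2,0,0,0,-0.06,0.69],[0.2,2.4,0,0,0,-0.11,0.69],[0.3,3.7,0,0,0,-0.17,0.69],[0.5,4.9,0,0,0,-0.23,0.69]]]'

```text
clock: 16.5
ee_pos: [0.444, -0.2313, 0.1559]
orientation: [-0.888, 1.321, 0.513]
wrist_force: [-1.9, 0.6, 9.2]
width: 0.0265
```

```bash
python3 f.py;  python3 look.py w15c 150 350 80 330 3; python3 f.py; python3 arc.py 0 0 .02 .04 .06 .08 .1 .12 .14
```

```text
t 16.5 tip below top 46.4 inner pad from face -3.8 y 58.3
F up-flap 9.38 F inward 0.13 Fy -0.68
t 16.5 p [ 0.444  -0.2313  0.1559] cup [-0.1083  0.0583  0.1559] w 0.0265 q [ 0.037 -0.474 -0.604  0.175 -1.238 -0.729]
F cup [-1.92 -0.68  9.18]
R in cup [[0.262, -0.965, 0.004], [0.001, 0.005, 1.0], [-0.965, -0.262, 0.002]]
t 16.55 tip below top 46.5 inner pad from face -4.0 y 58.3
F up-flap 8.39 F inward 0.56 Fy -1.2
[0.3, 2.5, -0.0, -0.0, -0.001, -0.115, 0.69]
[0.6, 4.9, -0.0, -0.0, -0.001, -0.229, 0.69]
[0.9, 7.4, -0.0, -0.0, -0.002, -0.344, 0.69]
[1.3, 9.8, -0.0, -0.0, -0.002, -0.458, 0.69]
[1.8, 12.2, -0.1, -0.0, -0.003, -0.573, 0.69]
[2.3, 14.7, -0.1, -0.0, -0.003, -0.688, 0.69]
[2.8, 17.1, -0.1, -0.0, -0.004, -0.802, 0.69]
```

View pics/w15c.png

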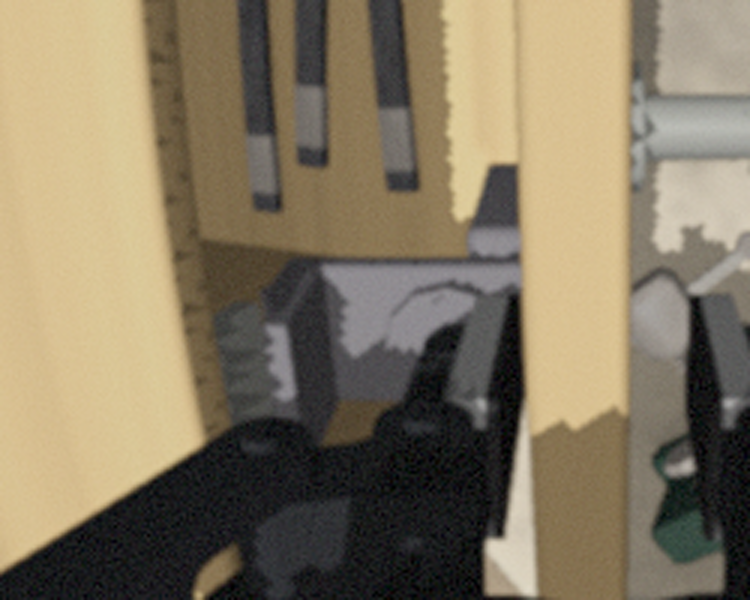

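Call:
drive_tool --steps '[[[0.2,1.2,0,0,0,-0.06,0.69],[0.3,2.5,0,0,0,-0.11,0.69],[0.5,3.7,0,0,0,-0.17,0.69],[0.6,4.9,0,0,0,-0.23,0.69],[0.8,6.2,0,0,0,-0.29,0.69]]]'

```text
clock: 17.18
ee_pos: [0.4393, -0.2277, 0.1535]
orientation: [-0.919, 1.296, 0.474]
wrist_force: [-2.5, 1.0, 8.6]
width: 0.0267
```

```bash
sed -i 's/th=.22/th=float(np.arcsin((RC.T@R)[0,0]))/' f.py; sed -i 's/print("t"/print("tilt",round(th,3),"t"/' f.py; python3 f.py;  python3 look.py w16c 150 350 80 330 3; python3 f.py; python3 arc.py 0 0 .02 .04 .06 .08 .1 .12 .14 .16
```

```text
tilt 0.315 t 17.18 tip below top 45.9 inner pad from face 1.5 y 58.3
F up-flap 9.01 F inward 0.16 Fy -0.71
t 17.18 p [ 0.4393 -0.2277  0.1535] cup [-0.1142  0.0583  0.1535] w 0.0267 q [ 0.072 -0.543 -0.677  0.22  -1.205 -0.779]
F cup [-2.64 -0.71  8.62]
R in cup [[0.31, -0.951, 0.004], [0.0, 0.005, 1.0], [-0.951, -0.31, 0.002]]
tilt 0.315 t 17.23 tip below top 46.0 inner pad from face 1.3 y 58.3
F up-flap 9.29 F inward 0.47 Fy -1.24
[0.3, 2.5, -0.0, -0.0, -0.001, -0.115, 0.69]
[0.6, 4.9, -0.0, -0.0, -0.001, -0.229, 0.69]
[0.9, 7.4, -0.0, -0.0, -0.002, -0.344, 0.69]
[1.3, 9.8, -0.0, -0.0, -0.002, -0.458, 0.69]
[1.8, 12.2, -0.1, -0.0, -0.003, -0.573, 0.69]
[2.3, 14.6, -0.1, -0.0, -0.003, -0.688, 0.69]
[2.9, 17.0, -0.1, -0.0, -0.004, -0.802, 0.69]
[3.5, 19.4, -0.1, -0.0, -0.004, -0.917, 0.69]
```

View pics/w16c.png

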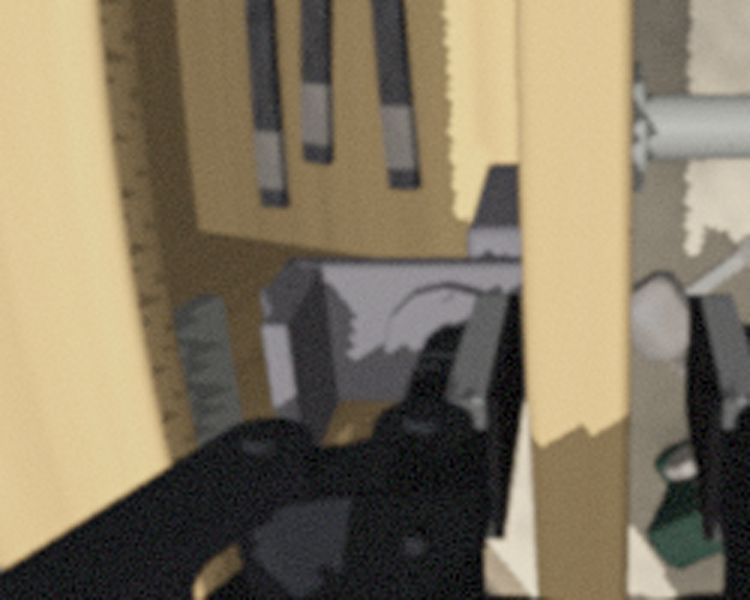

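Call:
drive_tool --steps '[[[0.3,2.5,0,0,0,-0.11,0.69],[0.6,4.9,0,0,0,-0.23,0.69],[0.9,7.4,0,0,0,-0.34,0.69],[1.3,9.8,0,0,0,-0.46,0.69],[1.8,12.2,0,0,0,-0.57,0.69],[2.3,14.6,0,0,0,-0.69,0.69],[2.9,17,0,0,0,-0.8,0.69]]]'

```text
clock: 18.1
ee_pos: [0.4269, -0.2182, 0.1452]
orientation: [-1.002, 1.223, 0.365]
wrist_force: [-4.7, 0.9, 8.8]
width: 0.0269
```

```bash
python3 f.py;  python3 look.py w17c 150 350 80 330 3; python3 f.py; python3 arc.py 0 0 .02 .04 .06 .08 .1 .12 .14 .16
```

```text
tilt 0.454 t 18.1 tip below top 46.0 inner pad from face 1.0 y 58.4
F up-flap 9.74 F inward 0.0 Fy -2.15
t 18.1 p [ 0.4269 -0.2182  0.1452] cup [-0.1298  0.0584  0.1452] w 0.0269 q [ 0.175 -0.745 -0.885  0.362 -1.136 -0.932]
F cup [-4.27 -2.15  8.75]
R in cup [[0.439, -0.899, 0.004], [-0.0, 0.005, 1.0], [-0.899, -0.439, 0.002]]
tilt 0.454 t 18.15 tip below top 46.3 inner pad from face 0.5 y 58.3
F up-flap 8.86 F inward -0.12 Fy -0.29
[0.3, 2.5, -0.0, 0.0, -0.001, -0.115, 0.69]
[0.6, 4.9, -0.0, 0.0, -0.001, -0.229, 0.69]
[1.0, 7.3, -0.0, 0.0, -0.002, -0.344, 0.69]
[1.4, 9.8, -0.0, 0.0, -0.002, -0.458, 0.69]
[1.9, 12.2, -0.1, 0.0, -0.003, -0.573, 0.69]
[2.4, 14.6, -0.1, 0.0, -0.003, -0.688, 0.69]
[3.0, 17.0, -0.1, 0.0, -0.004, -0.802, 0.69]
[3.6, 19.4, -0.1, 0.0, -0.004, -0.917, 0.69]
```

View pics/w17c.png

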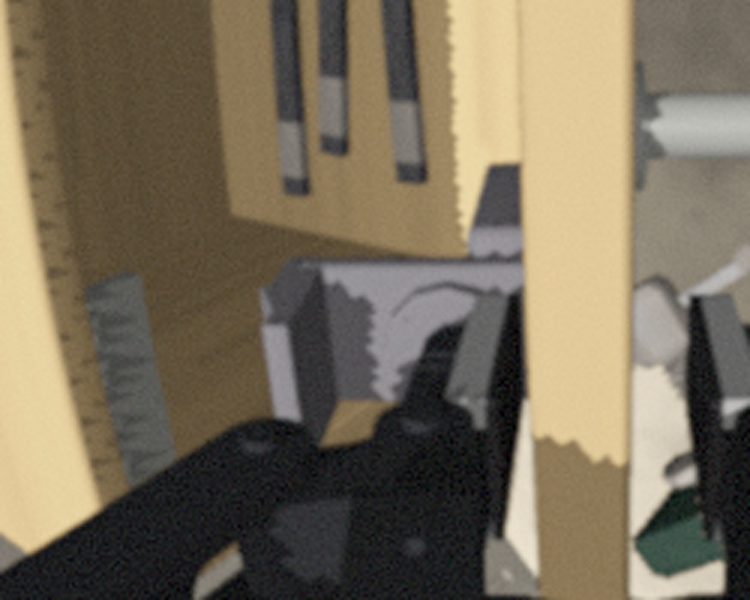

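Call:
drive_tool --steps '[[[-2,2,0,0,0,0,0.69],[-4,4,0,0,0,0,0.69],[-6,6,0,0,0,0,0.69],[-9,8,0,0,0,0,0.69],[-12,10,0,0,0,0,0.69],[-14,12,0,0,0,0,0.69]]]'

```text
clock: 18.9
ee_pos: [0.4125, -0.2074, 0.1499]
orientation: [-1.0, 1.226, 0.369]
wrist_force: [0.3, 0.1, -0.2]
width: 0.0266
```

```bash
python3 f.py;  python3 look.py w18c 150 350 80 330 3; python3 f.py; python3 - <<'E'
from h import *
show()
c=eyes.read_camera("side"); cv2.imwrite("pics/side18.png",c["image"][:,:,::-1])
E
```

```text
tilt 0.449 t 18.9 tip below top 34.0 inner pad from face -13.7 y 58.3
F up-flap -0.23 F inward 0.05 Fy 0.25
t 18.9 p [ 0.4125 -0.2074  0.1499] cup [-0.1478  0.0583  0.1499] w 0.0266 q [ 0.22  -0.811 -0.909  0.365 -1.196 -0.959]
F cup [ 0.14  0.25 -0.19]
R in cup [[0.434, -0.901, 0.004], [-0.001, 0.004, 1.0], [-0.901, -0.434, 0.001]]
tilt 0.449 t 18.95 tip below top 33.9 inner pad from face -13.9 y 58.3
F up-flap 0.49 F inward -1.72 Fy 0.24
t 18.95 p [ 0.4124 -0.2073  0.15  ] cup [-0.148   0.0583  0.15  ] w 0.0266 q [ 0.22  -0.812 -0.909  0.365 -1.196 -0.959]
F cup [-1.77  0.24 -0.3 ]
R in cup [[0.434, -0.901, 0.004], [-0.001, 0.004, 1.0], [-0.901, -0.434, 0.001]]
```

View pics/w18c.png

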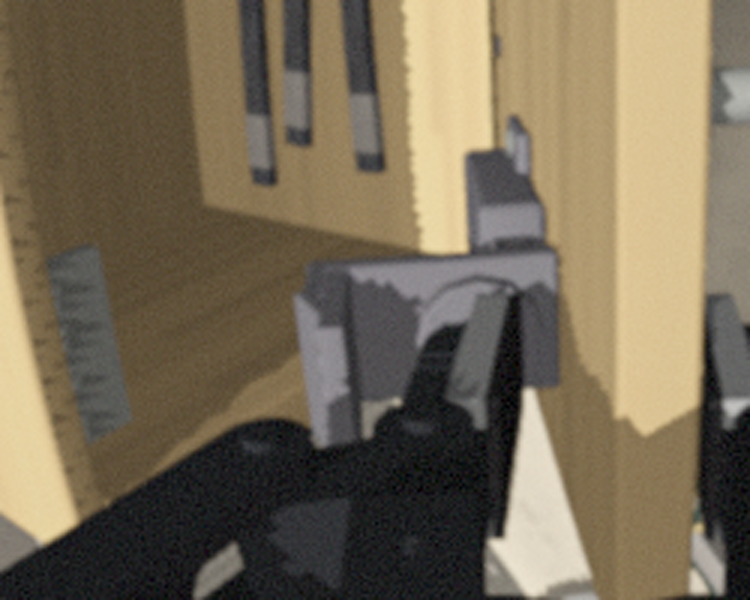

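View pics/side18.png

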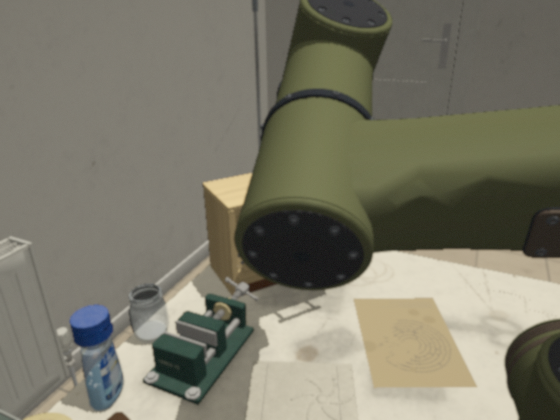

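Call:
drive_tool --steps '[[[-6,0,0,0,0,0,0.69],[-12,0,0,0,0,0,0.69],[-18,0,0,0,0,0,0.69],[-24,0,0,0,0,0,0.69],[-30,0,0,0,0,0,0.69]]]'

```text
clock: 19.62
ee_pos: [0.4026, -0.1997, 0.1787]
orientation: [-1.001, 1.224, 0.367]
wrist_force: [-0.5, 1.3, 0.1]
width: 0.0261
```

```bash
python3 f.py;  python3 look.py w19 0 420 0 560 1; python3 f.py
```

```text
tilt 0.452 t 19.62 tip below top 2.6 inner pad from face -12.1 y 58.5
F up-flap 0.66 F inward -1.06 Fy 0.75
t 19.62 p [ 0.4026 -0.1997  0.1787] cup [-0.1603  0.0585  0.1787] w 0.0261 q [ 0.259 -0.859 -0.881  0.367 -1.278 -0.969]
F cup [-1.24  0.75  0.13]
R in cup [[0.436, -0.9, 0.004], [-0.0, 0.004, 1.0], [-0.9, -0.436, 0.001]]
tilt 0.453 t 19.68 tip below top 1.5 inner pad from face -11.1 y 58.7
F up-flap 1.35 F inward 1.14 Fy 0.62
```

View pics/w19.png

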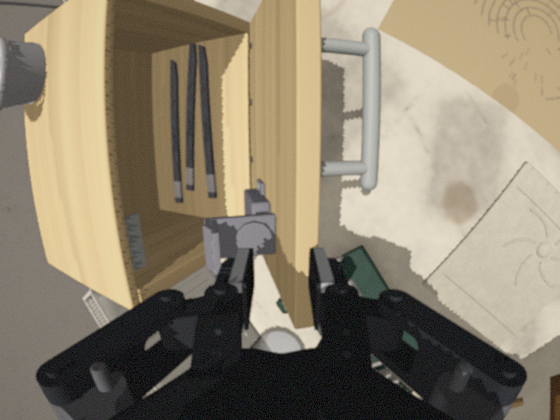

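Call:
drive_tool --steps '[[[-6,0,0,0,0,0,0.69],[-12,0,0,0,0,0,0.69],[-18,0,0,0,0,0,0.69],[-28,0,0,0,0,0,0.69],[-45,0,0,0,0,0,0.69],[-65,0,0,0,0,0,0.69],[-85,0,0,0,0,0,0.69],[-85,0,0,0,0,0,0.69]]]'

```text
clock: 20.68
ee_pos: [0.3733, -0.177, 0.2562]
orientation: [-1.001, 1.221, 0.367]
wrist_force: [0.7, 0.7, 0.1]
width: 0.0263
```

```bash
python3 f.py;  python3 look.py w20 0 420 0 560 1; python3 f.py
```

```text
tilt 0.453 t 20.68 tip below top -83.3 inner pad from face -11.5 y 58.9
F up-flap 0.05 F inward 0.18 Fy 0.95
t 20.68 p [ 0.3733 -0.177   0.2562] cup [-0.1975  0.0589  0.2562] w 0.0263 q [ 0.388 -0.954 -0.785  0.386 -1.501 -1.02 ]
F cup [0.14 0.95 0.12]
R in cup [[0.437, -0.899, 0.003], [0.002, 0.004, 1.0], [-0.899, -0.437, 0.004]]
tilt 0.451 t 20.73 tip below top -82.0 inner pad from face -12.6 y 58.9
F up-flap -0.07 F inward -0.56 Fy 0.14
```

View pics/w20.png

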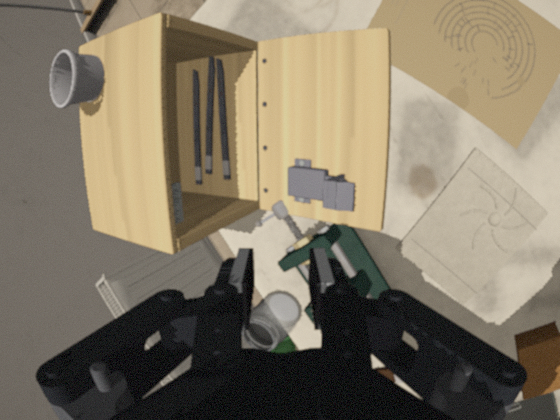

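Call:
drive_tool --steps '[[[-15,0,0,0,0,0,0.69],[-30,0,0,0,0,0,0.69],[-40,0,0,0,0,0,0.69],[-40,0,0,0,0,0,0.69],[-40,0,0,0,0,0,0.69],[-40,0,0,0,0,0,0.69],[-40,0,0,0,0,0,0.69],[-40,0,0,0,0,0,0.69],[-40,0,0,0,0,0,0.69],[-40,0,0,0,0,0,0.69],[-40,0,0,0,0,0,0.69],[-40,0,0,0,0,0,0.69]]]'

```text
clock: 22.22
ee_pos: [0.3591, -0.1668, 0.2903]
orientation: [-1.0, 1.225, 0.368]
wrist_force: [-0.2, 0.2, -0.6]
width: 0.0263
```

```bash
cat > ov.py <<'E'
import sys
from h import *
n=sys.argv[1]; show(); o,p,R=pose()
c=eyes.read_camera("wrist"); im=c["image"][:,:,::-1].copy()
def draw(P,col):
    q=wproj(c,np.array([W(x) for x in P]),p,R)+.5
    cv2.polylines(im,[q.astype(np.int32)],False,col,1,cv2.LINE_AA)
ys=np.linspace(-.1,.1,30)
for th,col in {1.25:(0,0,255),1.38:(0,255,0),1.45:(255,0,0)}.items():
    draw([flap((-.065,y,.19),th) for y in ys],col)
cv2.imwrite(f"pics/{n}.png",im)
c=eyes.read_camera("side"); cv2.imwrite(f"pics/{n}s.png",c["image"][:,:,::-1])
E
python3 ov.py w21
```

```text
t 22.23 p [ 0.3591 -0.1668  0.2903] cup [-0.2148  0.0585  0.2903] w 0.0263 q [ 0.459 -0.979 -0.733  0.4   -1.601 -1.055]
F cup [-0.29  0.09 -0.59]
R in cup [[0.435, -0.9, 0.004], [-0.001, 0.004, 1.0], [-0.9, -0.435, 0.001]]
```

View pics/w21.png

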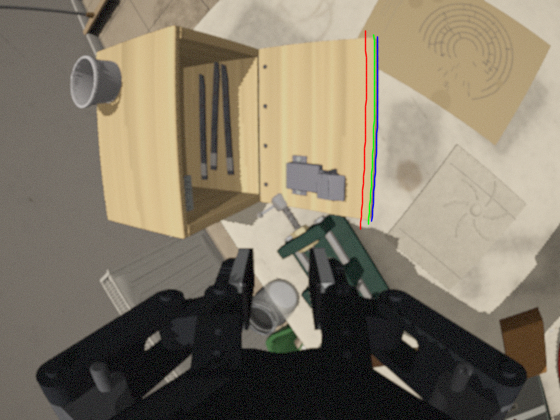

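View pics/w21s.png

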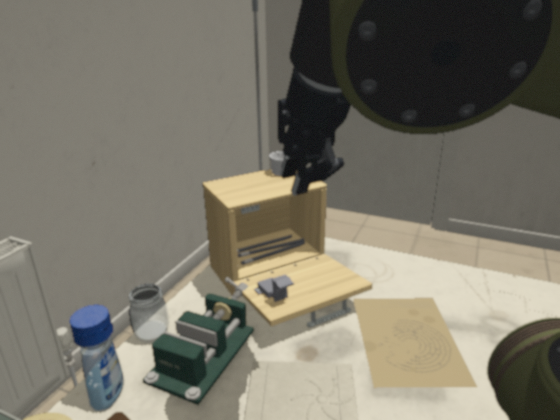

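Call:
drive_tool --steps '[[[0,0,0,0,0,0,0.69],[0,0,0,0,0,0,0.69],[0,0,0,0,0,0,0.69],[0,0,0,0,0,0,0.69],[0,0,0,0,0,0,0.69],[0,0,0,0,0,0,0.69],[0,0,0,0,0,0,0.69],[0,0,0,0,0,0,0.69]]]'

```text
clock: 23.32
ee_pos: [0.3591, -0.1669, 0.2903]
orientation: [-1.0, 1.225, 0.368]
wrist_force: [0.5, 0.3, 0.5]
width: 0.0267
```

```bash
python3 ov.py w22; python3 - <<'E'
from h import *
c=eyes.read_camera("side"); a=c["image"][:,:,::-1].copy()
b=cv2.imread("pics/w21s.png"); d=cv2.absdiff(a,b)[240:340,200:400]; print("side diff",d.mean(),(d.max(2)>40).sum())
w=cv2.absdiff(cv2.imread("pics/w21.png"),cv2.imread("pics/w22.png"))[:240,90:400]; print("wrist diff",w.mean(),(w.max(2)>40).sum())
CP0=np.array([0.4932,-0.3416,0.])
im=cv2.resize(a[160:340,190:400],None,fx=3.5,fy=3.5,interpolation=cv2.INTER_CUBIC)
for th,col in {1.3:(0,0,255),1.38:(0,255,0),1.45:(255,0,0)}.items():
    X=np.array([RC@flap(q,th)+CP0 for q in [(-.065,.1,.04),(-.065,.1,.19),(-.065,-.1,.19),(-.065,-.1,.04)]])
    q=(proj(c,X)-[190,160])*3.5; cv2.polylines(im,[q.astype(np.int32)],False,col,1,cv2.LINE_AA)
cv2.imwrite("pics/s22.png",im)
E
```

```text
t 23.32 p [ 0.3591 -0.1669  0.2903] cup [-0.2148  0.0585  0.2903] w 0.0267 q [ 0.459 -0.979 -0.733  0.4   -1.601 -1.055]
F cup [0.22 0.52 0.49]
R in cup [[0.435, -0.9, 0.004], [-0.001, 0.004, 1.0], [-0.9, -0.435, 0.001]]
side diff 0.7301666666666666 0
wrist diff 2.078732078853047 0
```

View pics/s22.png

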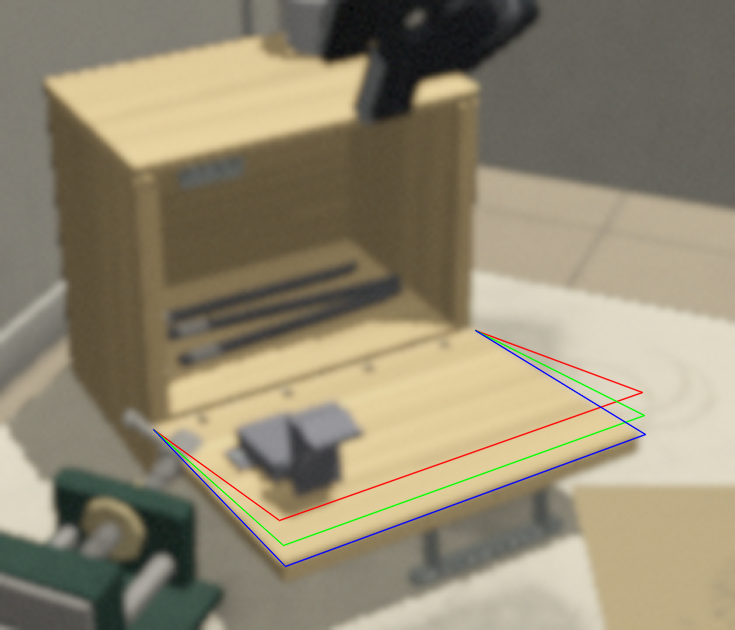

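The flap is at its stop: the 1.45 overlay matches its edge, nothing changed in the pictures over the last second, and the arm is clear of everything. I'm handing in.

```bash
python3 - <<'E'
from workcell import env
print(env.job_done()); print(env.get_obs()["clock"])
E
```

```text
the job is handed in; nothing more can be done
None
the job is handed in; nothing more can be done
```

The cupboard is open and the flap is down at its stop. I handed the job in at about 23.5 s of the 45 s allowed; handing in gives no verdict.

**What I did**
1. **Drawing out:** I eased the flap out by the bar handle until the hook caught. The pull at the handle reached about 8.5 N.
2. **Finding the cap:** I straddled the flap's top edge with the jaws and lowered one finger into the gap. It met the cap about 38 mm below the edge.
3. **Pressing and passing:** I pressed the cap about 8 mm, which took 9 to 10 N, and drew the flap round to about 0.45 rad with the hook held down.
4. **Letting down:** I eased off the hook and pulled the fingers out upwards. The flap then sank to its stop by itself.

**Last checks**
- **Flap:** its edge matched the 1.45 rad overlay in the side view. Side and wrist pictures taken about a second apart showed no change.
- **Arm:** it is clear of everything, and the wrist force reads only noise.
- **Tub:** it is still standing at the rear of the cupboard's top. I judged this from the pictures and did not measure its position.

**What disagreed**
- **Cupboard position:** the wrist camera put the cupboard 2.5 mm farther back along its depth than the fixed cameras did.
- **Angle at the catch:** the first wrist-camera estimate, before I corrected for that, was 0.21 rad; after the correction it was 0.22 to 0.23 rad.
- **Cap height:** the cap felt about 7 mm below its nominal place, while the task allows 6 mm. That difference is within my calibration error.

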